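# Dock a rover battery in the charging cabinet

## Robot

A 6-joint arm with a two-finger parallel gripper is mounted at the origin on the work surface. World frame = base frame: x ahead of the robot, y to its left, z up, the work surface at z = 0. Lengths are in m, angles in degrees, forces in N, time in s.
With the tool pointing down it reaches from about 0.375 to 0.925 m from the base axis. Payload 5.7 kg.
Tool frame: the origin (TCP) lies midway between the tips of the shut fingers; the grasp point (between the pads) lies 19 mm behind it; z points along the fingers, y is the line along which they close (so a half turn about z gives the same grasp; the last joint's range is limited). The gripper opens to 88 mm and grips with 3 to 60 N. Pads are 20 mm wide; open, the fingers measure 115 mm over their backs; the gripper's body (75 mm by 178 mm) begins 61 mm behind the grasp point.
Start: joints at [-75.35, 20.558, 86.54, -0, 72.909, -6.595], TCP at [0.217, -0.559, 0.223] pointing down, gripper open.
Joint ranges: [-170.27, 170.27], [-57.76, 135], [12.27, 136.19], [-55.21, 235.2], [11.17, 155.16], [-170.74, 170.74]. Speed limits (degrees/s): [136.94, 136.94, 180, 180, 180, 180].

## Interface

Orientations are given as a 3x3 rotation matrix whose columns are the frame's x, y, z axes.
In Python, from workcell import bot gives the robot as it stands. The module is installed in compiled form; this text tells all that it offers.
- The arm moves only by the tool step_arm, never from a script. Its argument "steps" is a list of rows, each a list of 7 numbers: the shift along the tool's x, y, z in mm, then the turn, a rotation vector about the tool's x, y, z in degrees, then the closure, from 0 (fully open) to 1 (shut). A call has 1 to 12 rows; each row shifts and turns the commanded pose from where the row before left it, along the tool's axes as they then stand; what a row does not reach is not made up. A row lasts 1/12 s, in which the tool goes at most 41.7 mm and 7.16 degrees, less where a joint would pass 70% of its speed; a pose out of reach is approached as far as the arm can. A call is refused whole if a number of a shift passes 41.7 or a number of a turn 7.16, either way. A call with a gripper value outside its range is refused whole. The fingers move at their own pace and stop on an object; "grip_force" is the grip in N (left out, the last holds). Time passes only in rows, so rows that do not move let the fingers close. It gives the time, the measured TCP pose, the force, the opening and the grip force at its end, in the units of the state.
- bot.get_obs(): the state, without advancing time (a new reading comes with each control period).
- bot.grab_frame(name): name is "side" or "top"; returns a dict with "color" (384x512x3 uint8, red, green, blue), "z_map" (384x512 float32, m along the optical axis (not along the pixel's ray), 0 where there is no reading), "fx", "fy", "cx", "cy" (pixels), "R" (3x3) and "t" (3): a world point X has camera coordinates R X + t. Camera axes: x right, y down, z forward; pixel columns grow to the right and rows downward; lengths in m; the calibration is good to about 2 mm. A picture is of the moment at which its call begins.
- bot.job_done(): hands the job in; it is judged then, once.
The state is a dict: "time": time; "joints": joint angles; "qd": joint speeds; "tau": joint torques, N m; "tcp_pos": TCP position; "tool_rot": TCP orientation; "contact_force": force on the tool from outside, world axes, zero at the start; "ft_torque": the same for the moment, N m; "finger_gap": finger opening in m; "grip_force": force on a finger pad.
Only numpy, scipy, OpenCV 4.12 (cv2) and the standard library are available. Lean on these libraries where they do the work, as an engineer would, in place of code of your own. Each camera call takes 0.05 s, during which the arm holds its last target. There are 200 camera calls.

## Task

Pull the charging cabinet's door wide open by its handle and leave it standing wide open, about square to the front or further. Then put the battery pack from the plywood riser into the cabinet, upright and stepped end first, flat on the floor between the two low rails and pushed fully home against the stop block. Leave the other things on the table where they are.

Things in the scene. Friction and masses are not known exactly. Their poses are not given: they have to be found in the camera images.
- cabinet: Dark steel charging cabinet, fixed, 200 mm deep, 302 wide, 295 high, clear plastic roof and back. Origin: on the table, under the middle of the door opening, in the front plane. x runs into the cabinet, y left, z up. Opening: y -105 to 105 mm, z 80 (inner floor) to 280 (roof, reaching to the front plane). Left of it (to y 185) a solid control unit with a blue panel, right a 12 mm wall.
- door (a joint): Angle of the cabinet door, rad: 0 shut, grows as it swings out to the robot (anticlockwise from above), stop at 1.75; starts 0 to 0.15. Upright hinge in the cabinet's front plane at y -107 mm, the right edge of the opening. Panel 212 mm wide, 15 thick (outside the front plane), z 80 to 290 mm, grey frame, clear pane. A stiff hinge (0.25 N m) keeps it where left; no latch.
- handle: The door's steel handle: upright round bar, 11 mm thick, 111 long (z 169 to 281 mm above the table), axis 35 mm off the door's outer face, 182 mm from the hinge along the door; two 8 mm posts, 42 mm above and below its middle. Origin: on the door's outer face at the bar's mid-height; x points through the door (into the cabinet when shut), y along the door away from the hinge. Turns with the door.
- handle_grip (a point): Point on the axis of the handle bar, 20 mm above its middle (245 mm above the table); a good place to take it. Same axes as the handle.
- door_hinge (a point): Point on the door's vertical hinge axis, at half the door's height. Turns with the door.
- pack: Battery pack, loose: black block 100 mm long (x), 44 wide (y), 50 high (z), 0.25 to 0.6 kg. Its last 15 mm at +x is the stepped end: a grey terminal block only 30 mm wide and 40 high. A thin grey band runs round it near the other, blunt end. Origin: middle of its underside. Starts upright on the riser.
- pack_nose (a point): Middle of the bottom edge of the pack's stepped end: 50 mm along x from the pack's origin, at the height of its underside. Same axes as the pack.
- dock_stop (a point): Dock point on the cabinet's inner floor, 130 mm behind the front plane, 80 mm above the table, at the middle of the front face of a grey stop block (90 mm wide, 60 high). Axes as the cabinet. In front of it two rails along x, 8 mm high, 40 to 130 mm behind the front plane, 60 mm clear between them (y -30 to 30). The pack is home when pack_nose is here and both x axes agree.
- riser: Plywood bench riser (a low platform) on the table, fixed, 260 x 340 mm, its flat top 80 mm above the table; the pack, the remote and the gearmotor start on it. Origin: middle of its underside.
- remote: Bystander, loose: black remote control with grey keys, 170 x 45 x 20 mm, on the riser. Origin: middle of its underside.
- gearmotor: Bystander, loose: small yellow and aluminium gearmotor, about 94 x 24 x 24 mm, on the riser. Origin: its underside.
- screwdriver: Bystander, loose: screwdriver lying on the table in front of the cabinet. Origin: near its middle, underside.
- mug: Bystander, loose: white mug, 80 mm across, 90 mm high, at the right. Origin: middle of its underside.
Things that resemble listed ones, but are neither listed nor needed, are in the scene too. Leave any orange or pink look-alike of the pack alone.

How it is judged:
By the outcome, as a careful person would: the job done as asked, in the order asked, and still so for the second after the job is handed in, with the robot touching nothing.
It also fails if it takes over 72 s, if anything falls off the work surface, if the arm or the gripper's body presses on something with over 40 N, if the wrist force passes 120 N, or if a joint passes its speed limit or range.

## Working session

There is one attempt and no reset: what is moved stays moved. The work goes in short steps, Python scripts to look and compute and a tool call to move; the robot and the scene stay as the last step left them, time stands still between calls to the robot, and variables do not carry over. Pictures are saved under pics/ and viewed, at most 10 in all, crops included, and the job is handed in when it is done.

Besides the shell and the picture viewer there is one more tool, called after ">>>" as name([rows], argument=value, ...), one row to a line, values as JSON. step_arm: Moves the arm, as the interface text tells. Its arguments: {"type":"object","properties":{"steps":{"type":"array","items":{"type":"array","items":{"type":"number"}}},"grip_force":{"type":"number"}},"required":["steps"]}

```bash
mkdir -p pics; cat > h.py <<'E'
import numpy as np, cv2
from workcell import bot
def grab(n,save=None):
    f=bot.grab_frame(n)
    if save: cv2.imwrite('pics/'+save,f['color'][:,:,::-1])
    return f
def pt(f,u,v,z=None):
    """pixel-> world via depth (z None) or plane at height z"""
    R=np.array(f['R']);t=np.array(f['t'])
    d=np.array([(u-f['cx'])/f['fx'],(v-f['cy'])/f['fy'],1.])
    if z is None:
        return R.T@(d*f['z_map'][int(v),int(u)]-t)
    c=-R.T@t; w=R.T@d
    return c+w*(z-c[2])/w[2]
def cloud(f):
    v,u=np.mgrid[:384,:512]
    d=np.stack([(u-f['cx'])/f['fx'],(v-f['cy'])/f['fy'],np.ones_like(u)],-1)*f['z_map'][...,None]
    return (d-np.array(f['t']))@np.array(f['R'])
E
python3 - <<'E'
from h import *
np.set_printoptions(precision=3,suppress=True)
a=grab('top');b=grab('side')
cv2.imwrite('pics/a.png',a['color'][:,:,::-1]);cv2.imwrite('pics/b.png',b['color'][:,:,::-1])
for f in(a,b): print(f['fx'],f['cx'],f['cy'],-np.array(f['R']).T@f['t'],np.array(f['R'])[2])
print(bot.get_obs())
E
```

```text
441.40838041021885 258.46679168536974 186.17964378217647 [0.402 0.03  1.585] [ 0.063 -0.002 -0.998]
388.9769378496704 259.2793005916607 193.48196781068427 [0.027 0.683 1.127] [ 0.365 -0.544 -0.756]
{'time': 0.1, 'joints': array([-75.349,  20.594,  86.591,  -0.001,  72.909,  -6.595]), 'qd': array([ 0.002, -0.04 , -0.21 ,  0.037, -0.01 ,  0.042]), 'tau': array([ -0.001, -51.636, -27.141,   0.068,   0.028,  -0.   ]), 'tcp_pos': array([ 0.217, -0.559,  0.222]), 'tool_rot': array([[ 0.932,  0.362, -0.   ],
       [ 0.362, -0.932,  0.002],
       [ 0.   , -0.002, -1.   ]]), 'contact_force': array([0.103, 0.239, 0.503]), 'ft_torque': array([ 0.019, -0.056,  0.053]), 'grip_force': 0.0, 'finger_gap': 0.0879040196102224}
```

View pics/a.png

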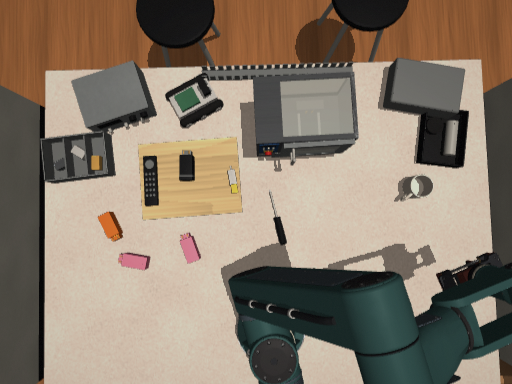

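View pics/b.png

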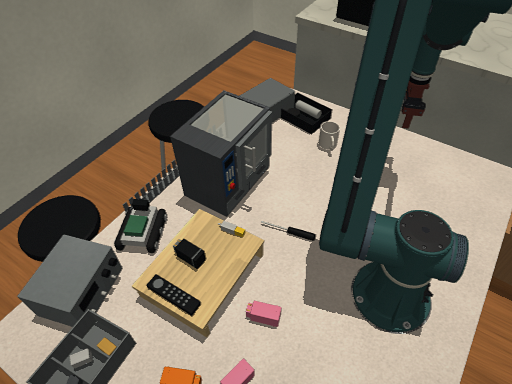

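Top view: the cabinet is at about (305,110), and its handle sits near (292,157). The riser is at (190,178) with a black block at (187,166), a remote at (151,180) and the gearmotor at (233,180). The pack candidates are black (187,166), orange (110,226), pink (190,248) and pink (133,261). Only the black one, on the riser, fits the description. I'll confirm it in one enlarged crop.

```bash
python3 - <<'E'
from h import *
np.set_printoptions(precision=4,suppress=True)
a=grab('top');b=grab('side')
c1=cv2.resize(a['color'][55:225,130:370],None,fx=3.3,fy=3.3,interpolation=cv2.INTER_CUBIC)
cv2.imwrite('pics/c1.png',c1[:,:,::-1])
c2=cv2.resize(b['color'][85:275,120:320],None,fx=3.1,fy=3.1,interpolation=cv2.INTER_CUBIC)
cv2.imwrite('pics/c2.png',c2[:,:,::-1])
P=cloud(a)
# pack: black top at z~.13 on riser
z=P[...,2]; g=a['color'].max(2)
m=np.zeros(z.shape,bool); m[145:190,172:205]=True
m&=(z>.118)&(z<.145)
print('pack top n',m.sum(), 'z',np.median(z[m]))
xy=P[m][:,:2].astype(np.float32); print('rect',cv2.minAreaRect(xy*1000))
# cabinet top
m=np.zeros(z.shape,bool); m[60:165,245:365]=True
mm=m&(z>.285)&(z<.305)
print('cab',mm.sum(),cv2.minAreaRect(P[mm][:,:2].astype(np.float32)*1000))
mh=m&(z>.25)&(z<.305)
ys,xs=np.nonzero(mm);print(xs.min(),xs.max(),ys.min(),ys.max())
# handle
for v in range(150,168):
    print(v,[ '%d:%.2f'%(u,z[v,u]) for u in range(284,300)])
E
```

```text
pack top n 382 z 0.12972593057801046
rect ((569.4219970703125, 266.96923828125), (45.33552932739258, 98.01964569091797), 88.94378662109375)
cab 7107 ((705.4910888671875, -117.1624755859375), (219.57469177246094, 302.5295104980469), 1.7866181135177612)
253 358 72 148
150 ['284:0.25', '285:0.25', '286:0.25', '287:0.24', '288:0.24', '289:0.25', '290:0.25', '291:0.24', '292:0.27', '293:0.27', '294:0.27', '295:0.20', '296:0.20', '297:0.20', '298:0.19', '299:0.20']
151 ['284:0.23', '285:0.23', '286:0.23', '287:0.23', '288:0.22', '289:0.22', '290:0.22', '291:0.22', '292:0.28', '293:0.27', '294:0.27', '295:0.17', '296:0.18', '297:0.17', '298:0.17', '299:0.17']
152 ['284:0.21', '285:0.21', '286:0.20', '287:0.21', '288:0.20', '289:0.19', '290:0.20', '291:0.16', '292:0.27', '293:0.27', '294:0.27', '295:0.15', '296:0.15', '297:0.15', '298:0.14', '299:0.14']
153 ['284:0.18', '285:0.19', '286:0.18', '287:0.18', '288:0.18', '289:0.18', '290:0.19', '291:0.19', '292:0.27', '293:0.27', '294:0.27', '295:0.13', '296:0.12', '297:0.12', '298:0.12', '299:0.12']
154 ['284:0.16', '285:0.15', '286:0.16', '287
[... 2066 characters left out ...]
:0.22', '293:0.21', '294:0.01', '295:0.00', '296:0.01', '297:-0.00', '298:0.00', '299:-0.00']
165 ['284:0.01', '285:-0.00', '286:0.00', '287:0.00', '288:0.00', '289:0.00', '290:0.00', '291:0.18', '292:0.19', '293:-0.00', '294:0.00', '295:-0.00', '296:-0.00', '297:-0.00', '298:0.01', '299:-0.01']
166 ['284:-0.00', '285:0.00', '286:0.00', '287:-0.00', '288:-0.00', '289:-0.00', '290:0.00', '291:0.00', '292:-0.00', '293:0.00', '294:0.01', '295:0.00', '296:0.00', '297:0.00', '298:-0.00', '299:0.00']
167 ['284:0.00', '285:0.00', '286:0.00', '287:-0.00', '288:-0.00', '289:0.00', '290:-0.00', '291:0.00', '292:-0.00', '293:0.01', '294:0.00', '295:0.00', '296:0.00', '297:0.00', '298:0.01', '299:0.00']
```

View pics/c1.png

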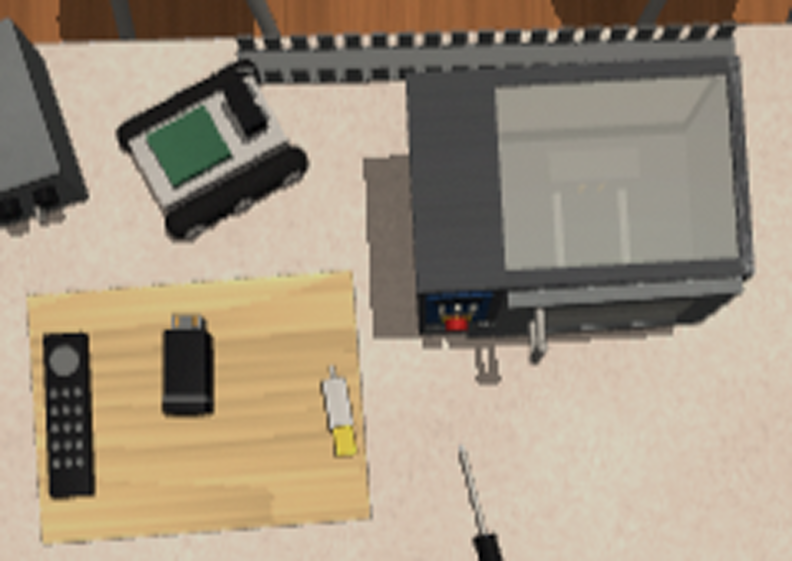

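View pics/c2.png

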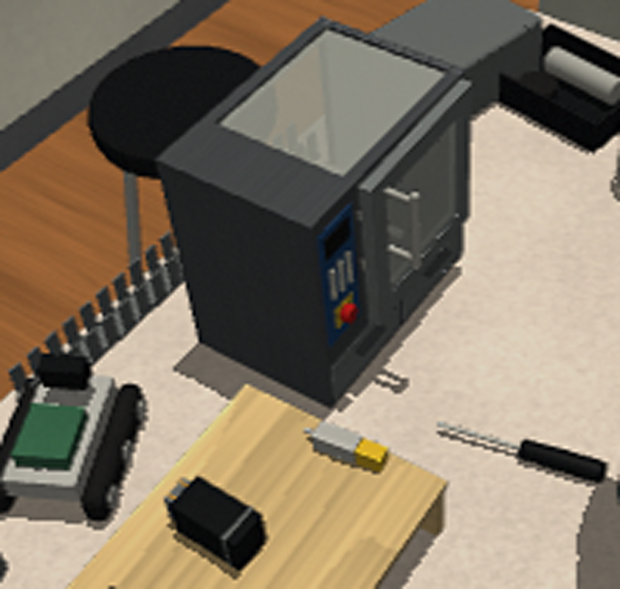

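The crop confirms it: the black block on the riser has the grey stepped end at the top (about (187,152)), which is world +x, and the grey band at its near end. The handle bar's top is at about (293,160), and the door is slightly ajar.

```bash
python3 - <<'E'
from h import *
np.set_printoptions(precision=4,suppress=True)
a=grab('top');P=cloud(a);z=P[...,2]
m=np.zeros(z.shape,bool); m[60:165,245:365]=True
mm=m&(z>.286)&(z<.305)
back=[];left=[];right=[]
for u in range(258,350):
    v=np.nonzero(mm[:,u])[0]; back.append(P[v[0],u,:2])
for v in range(80,125):
    u=np.nonzero(mm[v])[0]; left.append(P[v,u[0],:2]); right.append(P[v,u[-1],:2])
for n,q in(('back',back),('left',left),('right',right)):
    q=np.array(q,np.float32); l=cv2.fitLine(q,cv2.DIST_HUBER,0,.01,.01).ravel(); print(n,l,np.degrees(np.arctan2(l[1],l[0])))
# unit front edge (front plane) : last roof row over control unit columns
fr=[]
for u in range(260,283):
    v=np.nonzero(mm[:,u])[0]; fr.append(P[v[-1],u,:2])
q=np.array(fr,np.float32); l=cv2.fitLine(q,cv2.DIST_HUBER,0,.01,.01).ravel(); print('front unit',l,np.degrees(np.arctan2(l[1],l[0])))
# door top
fr=[]
for u in range(286,356,6):
    v=np.nonzero(mm[:,u])[0]; print(u,v[-1],P[v[-1],u], end=' ')
mh=m&(z>.272)&(z<.29); mh[:157]=False
print('\nhandle',mh.sum(),P[mh].mean(0), np.argwhere(mh).mean(0))
print('handle ray z=.281', pt(a,*np.argwhere(mh).mean(0)[::-1],.281))
# screwdriver, gearmotor, riser
for n,(u,v,zz) in dict(sd_tip=(270,192,.01),sd_end=(283,243,.015),gm=(233,180,.1),rl=(140,144,.08),rr=(237,138,.08),rb=(242,211,.08),rem=(151,180,.1),mug=(415,187,.09)).items(): print(n,pt(a,u,v,zz))
E
```

```text
back [ 0.0291 -0.9996  0.8119 -0.1155] -88.332146
left [0.9996 0.0278 0.7332 0.0333] 1.595713
right [ 0.9995  0.0319  0.7259 -0.2662] 1.8272123
front unit [ 0.0454 -0.999   0.6101  0.0004] -87.3989
286 148 [ 0.5947 -0.0574  0.2868] 292 147 [ 0.596  -0.0746  0.295 ] 298 147 [ 0.5966 -0.0929  0.2878] 304 147 [ 0.5961 -0.1106  0.2882] 310 146 [ 0.5983 -0.1282  0.2902] 316 146 [ 0.5977 -0.1459  0.2907] 322 145 [ 0.5999 -0.1634  0.293 ] 328 145 [ 0.6003 -0.182   0.2874] 334 144 [ 0.6024 -0.1993  0.2903] 340 144 [ 0.6018 -0.217   0.2908] 346 144 [ 0.602  -0.2356  0.2865] 352 143 [ 0.6033 -0.2518  0.2943] 
handle 12 [ 0.5607 -0.0797  0.2783] [159.5833 293.6667]
handle ray z=.281 [ 0.5603 -0.0795  0.281 ]
sd_tip [ 0.4791 -0.014   0.01  ]
sd_end [ 0.2972 -0.0547  0.015 ]
gm [0.5185 0.1121 0.1   ]
rl [0.6525 0.4298 0.08  ]
rr [0.6645 0.0962 0.08  ]
rb [0.4135 0.085  0.08  ]
rem [0.5258 0.3886 0.1   ]
mug [ 0.4791 -0.5041  0.09  ]
```

```bash
cat >> h.py <<'E'
from scipy.spatial.transform import Rotation as Ro
from scipy.linalg import logm,expm
def rot(yaw,th):
    """tool z tilted th deg from straight down towards heading yaw"""
    y,t=np.radians([yaw,th]); h=np.array([np.cos(y),np.sin(y),0]);k=np.array([0,0,1.])
    z=h*np.sin(t)-k*np.cos(t); Y=np.array([np.sin(y),-np.cos(y),0]); return np.stack([np.cross(Y,z),Y,z],1)
def mat(p,R):
    T=np.eye(4);T[:3,:3]=R;T[:3,3]=p;return T
def cur():
    o=bot.get_obs(); return mat(o['tcp_pos'],o['tool_rot'])
def tgt(grasp,yaw,th):
    R=rot(yaw,th); return mat(np.array(grasp)+.019*R[:,2],R)
def row(A,B,n):
    """constant row which, repeated n times, goes from A to B"""
    E=expm(np.real(logm(np.linalg.inv(A)@B))/n)
    return np.r_[E[:3,3]*1000,Ro.from_matrix(E[:3,:3]).as_rotvec(degrees=True)]
E
python3 - <<'E'
from h import *
np.set_printoptions(precision=2,suppress=True)
z=rot(0,45)[:,2]; g=np.array([.5605,-.0796,.232])
B=tgt(g-.1*z,0,45); r=row(cur(),B,24); print(r)
A=cur()
E=mat(r[:3]/1000,Ro.from_rotvec(r[3:],degrees=True).as_matrix())
for i in range(24):
    A=A@E
    if i%4==3: print(A[:3,3])
E
```

```text
[ 16.11 -17.25   2.82  -0.35   1.85   0.84]
[ 0.25 -0.47  0.21]
[ 0.3  -0.39  0.21]
[ 0.35 -0.31  0.22]
[ 0.4  -0.23  0.23]
[ 0.45 -0.15  0.26]
[ 0.5  -0.08  0.29]
```

>>> step_arm([
  [16.1, -17.2, 2.8, -0.35, 1.85, 0.84, 0],
  [16.1, -17.2, 2.8, -0.35, 1.85, 0.84, 0],
  [16.1, -17.2, 2.8, -0.35, 1.85, 0.84, 0],
  [16.1, -17.2, 2.8, -0.35, 1.85, 0.84, 0],
  [16.1, -17.2, 2.8, -0.35, 1.85, 0.84, 0],
  [16.1, -17.2, 2.8, -0.35, 1.85, 0.84, 0],
  [16.1, -17.2, 2.8, -0.35, 1.85, 0.84, 0],
  [16.1, -17.2, 2.8, -0.35, 1.85, 0.84, 0],
  [16.1, -17.2, 2.8, -0.35, 1.85, 0.84, 0],
  [16.1, -17.2, 2.8, -0.35, 1.85, 0.84, 0],
  [16.1, -17.2, 2.8, -0.35, 1.85, 0.84, 0],
  [16.1, -17.2, 2.8, -0.35, 1.85, 0.84, 0],
])

```text
time: 1.25
tcp_pos: [0.346, -0.3052, 0.2193]
tool_rot: [[0.905, 0.183, 0.383], [0.183, -0.982, 0.036], [0.383, 0.037, -0.923]]
contact_force: [-0.6, -0.2, -0.6]
finger_gap: 0.0879
grip_force: 0.0
```

>>> step_arm([
  [16.1, -17.2, 2.8, -0.35, 1.85, 0.84, 0],
  [16.1, -17.2, 2.8, -0.35, 1.85, 0.84, 0],
  [16.1, -17.2, 2.8, -0.35, 1.85, 0.84, 0],
  [16.1, -17.2, 2.8, -0.35, 1.85, 0.84, 0],
  [16.1, -17.2, 2.8, -0.35, 1.85, 0.84, 0],
  [16.1, -17.2, 2.8, -0.35, 1.85, 0.84, 0],
  [16.1, -17.2, 2.8, -0.35, 1.85, 0.84, 0],
  [16.1, -17.2, 2.8, -0.35, 1.85, 0.84, 0],
  [16.1, -17.2, 2.8, -0.35, 1.85, 0.84, 0],
  [16.1, -17.2, 2.8, -0.35, 1.85, 0.84, 0],
  [16.1, -17.2, 2.8, -0.35, 1.85, 0.84, 0],
  [16.1, -17.2, 2.8, -0.35, 1.85, 0.84, 0],
])

```text
time: 2.25
tcp_pos: [0.5036, -0.0804, 0.2901]
tool_rot: [[0.707, -0.002, 0.708], [-0.001, -1.0, -0.002], [0.708, 0.0, -0.707]]
contact_force: [0.5, -0.2, -0.5]
finger_gap: 0.0881
grip_force: 0.0
```

```bash
python3 - <<'E'
from h import *
np.set_printoptions(precision=3,suppress=True)
o=bot.get_obs();print(o['time'],o['joints'],o['contact_force'])
z=rot(0,45)[:,2]; g=np.array([.5605,-.0796,.232])
A=cur();print(A);print(row(A,tgt(g,0,45),9))
a=grab('side')
cv2.imwrite('pics/d.png',cv2.resize(a['color'][60:280,120:380],None,fx=2.5,fy=2.5)[:,:,::-1])
E
```

```text
2.25 [-35.033  -7.883 127.581  51.131  31.337  17.06 ] [ 0.474 -0.162 -0.483]
[[ 0.707 -0.002  0.708  0.504]
 [-0.001 -1.    -0.002 -0.08 ]
 [ 0.708  0.    -0.707  0.29 ]
 [ 0.     0.     0.     1.   ]]
[-0.098 -0.093 11.141  0.01  -0.004 -0.006]
```

View pics/d.png

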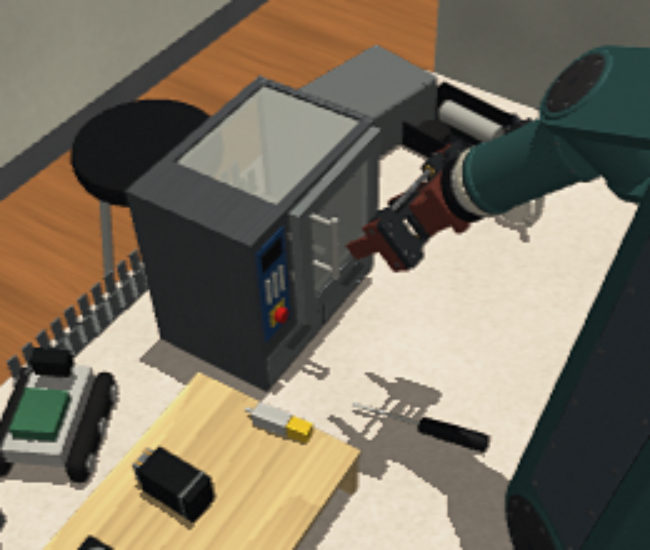

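The picture shows the open gripper just short of the handle bar, at about (325,245) in the crop, and lined up with it. I'll advance and grip.

>>> step_arm([
  [0, 0, 12.5, 0, 0, 0, 0],
  [0, 0, 12.5, 0, 0, 0, 0],
  [0, 0, 12.5, 0, 0, 0, 0],
  [0, 0, 12.5, 0, 0, 0, 0],
  [0, 0, 12.5, 0, 0, 0, 0],
  [0, 0, 12.5, 0, 0, 0, 0],
  [0, 0, 12.5, 0, 0, 0, 0],
  [0, 0, 12.5, 0, 0, 0, 0],
  [0, 0, 0, 0, 0, 0, 0.6],
  [0, 0, 0, 0, 0, 0, 1],
  [0, 0, 0, 0, 0, 0, 1],
  [0, 0, 0, 0, 0, 0, 1],
], grip_force=30)

```text
time: 3.3
tcp_pos: [0.5738, -0.0815, 0.2193]
tool_rot: [[0.708, -0.001, 0.707], [0.0, -1.0, -0.001], [0.707, 0.001, -0.708]]
contact_force: [-0.0, 0.5, 0.1]
finger_gap: 0.0643
grip_force: 0.0
```

>>> step_arm([
  [0, 0, 0, 0, 0, 0, 1],
  [0, 0, 0, 0, 0, 0, 1],
  [0, 0, 0, 0, 0, 0, 1],
  [0, 0, 0, 0, 0, 0, 1],
])

```text
time: 3.63
tcp_pos: [0.574, -0.0815, 0.2192]
tool_rot: [[0.707, -0.001, 0.707], [0.0, -1.0, -0.001], [0.707, 0.001, -0.707]]
contact_force: [-0.1, 0.1, 0.1]
finger_gap: 0.038
grip_force: 0.0
```

```bash
python3 - <<'E'
from h import *
np.set_printoptions(precision=4,suppress=True)
o=bot.get_obs();print(repr(o['joints']),o['tcp_pos'],o['contact_force'],o['finger_gap'],o['grip_force'])
D=[([-75.349,20.594,86.591,-.001,72.909,-6.595],[.217,-.559,.222],[[.932,.362,0],[.362,-.932,.002],[0,-.002,-1]]),
([-35.033,-7.883,127.581,51.131,31.337,17.06],[.5036,-.0804,.2901],[[.707,-.002,.708],[-.001,-1,-.002],[.708,0,-.707]]),
(o['joints'],o['tcp_pos'],o['tool_rot'])]
def Z(a):return Ro.from_euler('z',a,degrees=True).as_matrix()
def Y(a):return Ro.from_euler('y',a,degrees=True).as_matrix()
rows=[];b=[]
for j,p,R in D:
    R0=Z(j[0])@Y(j[1]+j[2])@Z(j[3])@Y(j[4])@Z(j[5])
    print(Ro.from_matrix(R0.T@np.array(R)).as_rotvec(degrees=True))
    R1=Z(j[0]);R2=R1@Y(j[1]);R3=R1@Y(j[1]+j[2]);R5=R3@Z(j[3])@Y(j[4])
    # unknown: h,d,L1,e,L2,L6
    rows.append(np.stack([R1[:,0],R1[:,2],R1[:,1],R2[:,2],R3[:,0],R3[:,2],R5[:,2]],1));b.append(p)
M=np.vstack(rows);b=np.hstack(b)
s,res,rk,sv=np.linalg.lstsq(M,b,rcond=None);print(s,rk,sv,(M@s-b))
E
```

```text
array([-27.5094,   7.206 , 127.2633,  78.6395,  19.3694,  -8.2077]) [ 0.574  -0.0815  0.2192] [-0.0789  0.1078  0.1473] 0.03800839950786034 0.0
[ 0.0049  0.0221 90.0195]
[-0.011  -0.0049 90.0118]
[ 0.  0. 90.]
[-0.001   0.2672  0.0686  0.612   0.1127  0.4348  0.382 ] 7 [3.305  2.5249 1.7686 0.6563 0.3217 0.1579 0.1216] [ 0.      0.     -0.      0.      0.      0.0001 -0.     -0.0001 -0.    ]
```

```bash
cat >> h.py <<'E'
from scipy.optimize import least_squares
def Zr(a):return Ro.from_euler('z',a,degrees=True).as_matrix()
def Yr(a):return Ro.from_euler('y',a,degrees=True).as_matrix()
def fk(j):
    R1=Zr(j[0]);R2=R1@Yr(j[1]);R3=R1@Yr(j[1]+j[2]);R5=R3@Zr(j[3])@Yr(j[4])
    p=R1@[-.001,.0686,.2672]+R2[:,2]*.612+R3@[.1127,0,.4348]+R5[:,2]*.382
    return mat(p,R5@Zr(j[5]+90))
LO=np.array([-170.27,-57.76,12.27,-55.21,11.17,-170.74]);HI=np.array([170.27,135,136.19,235.2,155.16,170.74])
def ik(T,j0):
    f=lambda j:(lambda F:np.r_[(F[:3,3]-T[:3,3])*10,(F[:3,:3]-T[:3,:3]).ravel()])(fk(j))
    r=least_squares(f,np.clip(j0,LO+.5,HI-.5),bounds=(LO,HI),x_scale=50.); return r.x,np.sqrt(2*r.cost)
H=np.array([.6171,-.2609]); HR=np.array([.5605,-.0804])-H
def hpos(phi,z=.232): return np.r_[H+Zr(phi)[:2,:2]@HR,z]
E
python3 - <<'E'
from h import *
np.set_printoptions(precision=1,suppress=True,linewidth=150)
j0=bot.get_obs()['joints']
for k,th0 in ((0,45),(.35,45),(.7,45),(.35,60),(.7,60),(.35,30),(.7,30),(1,30)):
    j=j0.copy();print('yaw rate',k,'tilt->',th0)
    for phi in range(0,101,20):
        th=45+(th0-45)*min(phi/40,1)
        j,e=ik(tgt(hpos(phi),k*phi,th),j);print(phi,hpos(phi)[:2]*1000,j,'ERR %.3f'%e if e>1e-3 else '')
E
```

```text
yaw rate 0 tilt-> 45
0 [560.5 -80.4] [-27.4   7.3 127.4  79.1  19.4  -8.7] 
20 [ 502.2 -110.6] [-39.    3.5 132.1  77.   27.2 -15.3] 
40 [ 457.7 -159. ] [-53.9   2.4 133.4  71.1  37.1 -20.9] 
60 [ 432.5 -219.7] [-65.4   4.6 130.8  65.9  44.8 -24.9] 
80 [ 429.5 -285.3] [-70.7   8.8 125.3  62.6  48.7 -25.5] 
100 [ 449.2 -348. ] [-71.   13.5 118.2  60.8  50.  -22.9] 
yaw rate 0.35 tilt-> 45
0 [560.5 -80.4] [-27.4   7.3 127.4  79.1  19.4  -8.7] 
20 [ 502.2 -110.6] [-43.8   4.9 130.4  71.9  35.2 -19. ] 
40 [ 457.7 -159. ] [-59.7   6.4 128.4  62.   50.2 -27.8] 
60 [ 432.5 -219.7] [-69.   11.3 121.7  53.8  61.2 -33.4] 
80 [ 429.5 -285.3] [-72.1  17.5 111.7  48.   69.5 -35.5] 
100 [ 449.2 -348. ] [-71.4  24.1 100.   44.2  76.6 -35.3] 
yaw rate 0.7 tilt-> 45
0 [560.5 -80.4] [-27.4   7.3 127.4  79.1  19.4  -8.7] 
20 [ 502.2 -110.6] [-47.2   6.6 128.2  67.1  42.3 -22.5] 
40 [ 457.7 -159. ] [-61.3  11.  122.1  54.2  60.7 -33.1] 
60 [ 432.5 -219.7] [-66.9  17.9 111.   44.   74.6 -40.2] 
80 [ 429.5 -285.3] [-67.   25.8  96.9  36.4  86.7 -45. ] 
100 [ 449.2 -348. ] [-64.2  34.   81.   30.9  98.5 -4
[... 1158 characters left out ...]
0.4] [-27.4   7.3 127.4  79.1  19.4  -8.7] 
20 [ 502.2 -110.6] [-41.6   4.9 123.2  50.6  40.6  -2.1] 
40 [ 457.7 -159. ] [-49.7   6.9 115.6  36.   56.3  -7.7] 
60 [ 432.5 -219.7] [-57.6  12.4 108.2  32.   68.3 -24.1] 
80 [ 429.5 -285.3] [-60.3  19.6  97.3  27.2  78.8 -35.4] 
100 [ 449.2 -348. ] [-59.3  27.4  84.2  22.8  88.7 -44. ] 
yaw rate 1 tilt-> 30
0 [560.5 -80.4] [-27.4   7.3 127.4  79.1  19.4  -8.7] 
20 [ 502.2 -110.6] [-43.7   6.4 121.4  49.8  45.6  -7.6] 
40 [ 457.7 -159. ] [-50.2   9.9 111.7  34.1  63.1 -17.3] 
60 [ 432.5 -219.7] [-55.5  16.8 101.7  27.6  77.  -35.6] 
80 [ 429.5 -285.3] [-55.8  24.6  88.9  20.4  89.  -50.3] 
100 [ 449.2 -348. ] [-53.1  32.5  74.8  13.3  99.7 -64. ]
```

>>> step_arm([
  [0, 0, 0, 0, 0, 0, 1],
  [0, 0, 0, 0, 0, 0, 1],
  [0, 0, 0, 0, 0, 0, 1],
  [0, 0, 0, 0, 0, 0, 1],
  [0, 0, 0, 0, 0, 0, 1],
  [0, 0, 0, 0, 0, 0, 1],
])

```text
time: 4.13
tcp_pos: [0.5739, -0.0795, 0.2187]
tool_rot: [[0.708, 0.002, 0.706], [0.0, -1.0, 0.003], [0.706, -0.002, -0.708]]
contact_force: [-1.0, 4.5, 2.8]
finger_gap: 0.0102
grip_force: 30.0
```

```bash
sed -i 's/.5605,-.0804/.5605,-.0797/' h.py; python3 - <<'E'
from h import *
np.set_printoptions(precision=2,suppress=True,linewidth=150)
for p in range(0,96,12):
    print(p,row(tgt(hpos(p),.7*p,45),tgt(hpos(p+12),.7*p+8.4,45),6))
E
```

```text
0 [-4.41  1.92 -4.41  0.99  0.   -0.99]
12 [-4.3   2.31 -4.3   0.99  0.   -0.99]
24 [-4.17  2.68 -4.17  0.99 -0.   -0.99]
36 [-4.03  3.05 -4.03  0.99 -0.   -0.99]
48 [-3.87  3.4  -3.87  0.99 -0.   -0.99]
60 [-3.7   3.73 -3.7   0.99 -0.   -0.99]
72 [-3.51  4.05 -3.51  0.99  0.   -0.99]
84 [-3.31  4.36 -3.31  0.99 -0.   -0.99]
```

>>> step_arm([
  [-4.4, 1.9, -4.4, 1, 0, -1, 1],
  [-4.4, 1.9, -4.4, 1, 0, -1, 1],
  [-4.4, 1.9, -4.4, 1, 0, -1, 1],
  [-4.4, 1.9, -4.4, 1, 0, -1, 1],
  [-4.4, 1.9, -4.4, 1, 0, -1, 1],
  [-4.4, 1.9, -4.4, 1, 0, -1, 1],
  [-4.3, 2.3, -4.3, 1, 0, -1, 1],
  [-4.3, 2.3, -4.3, 1, 0, -1, 1],
  [-4.3, 2.3, -4.3, 1, 0, -1, 1],
  [-4.3, 2.3, -4.3, 1, 0, -1, 1],
  [-4.3, 2.3, -4.3, 1, 0, -1, 1],
  [-4.3, 2.3, -4.3, 1, 0, -1, 1],
])

```text
time: 5.13
tcp_pos: [0.5042, -0.1154, 0.2187]
tool_rot: [[0.677, 0.293, 0.675], [0.207, -0.956, 0.208], [0.706, -0.001, -0.708]]
contact_force: [3.1, 0.9, -2.3]
finger_gap: 0.0102
grip_force: 30.0
```

>>> step_arm([
  [-4.2, 2.7, -4.2, 1, 0, -1, 1],
  [-4.2, 2.7, -4.2, 1, 0, -1, 1],
  [-4.2, 2.7, -4.2, 1, 0, -1, 1],
  [-4.2, 2.7, -4.2, 1, 0, -1, 1],
  [-4.2, 2.7, -4.2, 1, 0, -1, 1],
  [-4.2, 2.7, -4.2, 1, 0, -1, 1],
  [-4.0, 3.0, -4.0, 1, 0, -1, 1],
  [-4.0, 3.0, -4.0, 1, 0, -1, 1],
  [-4.0, 3.0, -4.0, 1, 0, -1, 1],
  [-4.0, 3.0, -4.0, 1, 0, -1, 1],
  [-4.0, 3.0, -4.0, 1, 0, -1, 1],
  [-4.0, 3.0, -4.0, 1, 0, -1, 1],
])

```text
time: 6.13
tcp_pos: [0.4559, -0.1762, 0.2187]
tool_rot: [[0.587, 0.559, 0.586], [0.396, -0.829, 0.394], [0.706, 0.0, -0.708]]
contact_force: [5.6, -0.3, -5.2]
finger_gap: 0.0103
grip_force: 30.0
```

>>> step_arm([
  [-3.9, 3.4, -3.9, 1, 0, -1, 1],
  [-3.9, 3.4, -3.9, 1, 0, -1, 1],
  [-3.9, 3.4, -3.9, 1, 0, -1, 1],
  [-3.9, 3.4, -3.9, 1, 0, -1, 1],
  [-3.9, 3.4, -3.9, 1, 0, -1, 1],
  [-3.9, 3.4, -3.9, 1, 0, -1, 1],
  [-3.7, 3.7, -3.7, 1, 0, -1, 1],
  [-3.7, 3.7, -3.7, 1, 0, -1, 1],
  [-3.7, 3.7, -3.7, 1, 0, -1, 1],
  [-3.7, 3.7, -3.7, 1, 0, -1, 1],
  [-3.7, 3.7, -3.7, 1, 0, -1, 1],
  [-3.7, 3.7, -3.7, 1, 0, -1, 1],
])

```text
time: 7.13
tcp_pos: [0.4369, -0.251, 0.2188]
tool_rot: [[0.446, 0.776, 0.446], [0.55, -0.63, 0.548], [0.706, 0.0, -0.708]]
contact_force: [10.3, 1.5, -8.6]
finger_gap: 0.0107
grip_force: 30.0
```

```bash
python3 - <<'E'
from h import *
np.set_printoptions(precision=2,suppress=True,linewidth=150)
A=cur();o=bot.get_obs();print(o['joints'],o['contact_force'],A)
g=A[:3,3]-.019*A[:3,2]; d=g[:2]-H;print(np.hypot(*d),np.degrees(np.arctan2(d[1],d[0])-np.arctan2(HR[1],HR[0])),hpos(72),g)
B=tgt(hpos(85),.7*85,45);print(row(A,B,6),row(B,tgt(hpos(97),.7*97,45),6))
E
```

```text
[-67.31  22.83 102.26  38.92  82.32 -43.34] [10.28  1.48 -8.62] [[ 0.45  0.78  0.45  0.44]
 [ 0.55 -0.63  0.55 -0.25]
 [ 0.71  0.   -0.71  0.22]
 [ 0.    0.    0.    1.  ]]
0.18862489267840896 -287.19184534184706 [ 0.43 -0.26  0.23] [ 0.43 -0.26  0.23]
[-3.66  3.98 -3.6   1.01  0.01 -1.01] [-3.29  4.38 -3.29  0.99 -0.   -0.99]
```

>>> step_arm([
  [-3.7, 4.0, -3.6, 1, 0, -1, 1],
  [-3.7, 4.0, -3.6, 1, 0, -1, 1],
  [-3.7, 4.0, -3.6, 1, 0, -1, 1],
  [-3.7, 4.0, -3.6, 1, 0, -1, 1],
  [-3.7, 4.0, -3.6, 1, 0, -1, 1],
  [-3.7, 4.0, -3.6, 1, 0, -1, 1],
  [-3.3, 4.4, -3.3, 1, 0, -1, 1],
  [-3.3, 4.4, -3.3, 1, 0, -1, 1],
  [-3.3, 4.4, -3.3, 1, 0, -1, 1],
  [-3.3, 4.4, -3.3, 1, 0, -1, 1],
  [-3.3, 4.4, -3.3, 1, 0, -1, 1],
  [-3.3, 4.4, -3.3, 1, 0, -1, 1],
])

```text
time: 8.13
tcp_pos: [0.4496, -0.3254, 0.2187]
tool_rot: [[0.265, 0.927, 0.266], [0.654, -0.375, 0.657], [0.708, -0.0, -0.706]]
contact_force: [8.5, 6.5, -3.4]
finger_gap: 0.0101
grip_force: 30.0
```

>>> step_arm([
  [0, 0, 0, 0, 0, 0, 1],
  [0, 0, 0, 0, 0, 0, 0.65],
  [0, 0, 0, 0, 0, 0, 0.65],
  [0, 0, 0, 0, 0, 0, 0.65],
  [0, 0, 0, 0, 0, 0, 0.65],
  [0, 0, 0, 0, 0, 0, 0.65],
  [0, 0, 0, 0, 0, 0, 0.65],
])

```text
time: 8.72
tcp_pos: [0.4483, -0.3262, 0.2189]
tool_rot: [[0.268, 0.926, 0.266], [0.656, -0.377, 0.654], [0.706, -0.001, -0.708]]
contact_force: [0.0, 0.5, -0.1]
finger_gap: 0.0307
grip_force: 0.0
```

```bash
python3 - <<'E'
from h import *
np.set_printoptions(precision=1,suppress=True,linewidth=150)
A=cur();o=bot.get_obs();print(o['joints'],o['contact_force'],o['finger_gap']);print(A.round(3))
g=A[:3,3]-.019*A[:3,2]; d=g[:2]-H;print(np.degrees(np.arctan2(d[1],d[0])-np.arctan2(HR[1],HR[0]))%360)
# retract, then go up and over to pack pregrasp
W1=A.copy();W1[:3,3]-=.12*A[:3,2]
pk=np.array([.5694,.267,.113])
for th in (45,):
    for nm,T in (('retract',W1),('via',tgt([.38,-.2,.35],30,30)),('via2',tgt([.42,.05,.30],0,45)),('pre',tgt(pk+[-.015-.07,0,.09],-1,th)),('grasp',tgt(pk-[.015,0,0],-1,th)),
       ('front',tgt([.6139+.0020-.1,-.1539,.16],1.7,th)),('home',tgt([.6139+.065,-.1539+.002,.115],1.7,th))):
        best=None
        for s in (o['joints'],[-27,7,127,79,19,-9],[0,20,100,0,30,0],[20,20,120,0,40,0],[20,20,110,60,40,0],[-30,20,100,-30,30,0]):
            j,e=ik(T,np.array(s,float))
            if best is None or e<best[1]-1e-4: best=(j,e)
            if e<1e-3: print('  ',nm,j)
        print(nm,best[0],'%.4f'%best[1])
E
```

```text
[-64.8  32.6  83.6  31.5  96.7 -48.4] [ 0.   0.5 -0.1] 0.030711706415635722
[[ 0.3  0.9  0.3  0.4]
 [ 0.7 -0.4  0.7 -0.3]
 [ 0.7 -0.  -0.7  0.2]
 [ 0.   0.   0.   1. ]]
96.74023274149607
   retract [-69.7  32.3  71.1  30.5 110.1 -45.6]
   retract [-69.7  32.3  71.1  30.5 110.1 -45.6]
   retract [-69.7  32.3  71.1  30.5 110.1 -45.6]
   retract [-69.7  32.3  71.1  30.5 110.1 -45.6]
   retract [-69.7  32.3  71.1  30.5 110.1 -45.6]
   retract [-69.7  32.3  71.1  30.5 110.1 -45.6]
retract [-69.7  32.3  71.1  30.5 110.1 -45.6] 0.0000
   via [-63.3  -3.2 107.1  30.5  79.6  -9.9]
   via [-63.3  -3.2 107.1  30.5  79.6  -9.9]
   via [-63.3  -3.2 107.1  30.5  79.6  -9.9]
   via [-63.3  -3.2 107.1  30.5  79.6  -9.9]
   via [-63.3  -3.2 107.1  30.5  79.6  -9.9]
   via [-63.3  -3.2 107.1  30.5  79.6  -9.9]
via [-63.3  -3.2 107.1  30.5  79.6  -9.9] 0.0000
   via2 [ -6.7 -17.2 133.8  14.4  19.2  71.6]
   via2 [ -6.7 -17.2 133.8  14.4  19.2  71.6]
   via2 [ -6.7 -17.2 133.8  14.4  19.2  71.6]
   via2 [ -6.7 -17.2 133.8  14.4  19.2  71.6]
   via2 [ -6.7 -17.2 133.8  14.4  19.2  71.6]
   via2 [ -6.7 -17.2 133.8  14.4  19.2  71.6]
via2 [ -6.7 -17.2 133.8  14.4  19.2  71.6] 0.0000
pre [ 34.6  11.2 120.7 -55.2  25.  170.7] 0.1735
grasp [  31.5   28.8  124.9  235.2   26.1 -118.7] 0.0501
   front [-44.9  17.5 133.2  98.5  31.3 -46.7]
   front [-44.9  17.5 133.2  98.5  31.3 -46.7]
   front [-44.9  17.5 133.2  98.5  31.3 -46.7]
   front [-44.9  17.5 133.2  98.5  31.3 -46.7]
   front [-44.9  17.5 133.2  98.5  31.3 -46.7]
   front [-44.9  17.5 133.2  98.5  31.3 -46.7]
front [-44.9  17.5 133.2  98.5  31.3 -46.7] 0.0000
   home [-29.4  29.9 117.1 108.6  22.7 -43.1]
   home [-29.4  29.9 117.1 108.6  22.7 -43.1]
   home [-29.4  29.9 117.1 108.6  22.7 -43.1]
   home [-29.4  29.9 117.1 108.6  22.7 -43.1]
   home [-29.4  29.9 117.1 108.6  22.7 -43.1]
   home [-29.4  29.9 117.1 108.6  22.7 -43.1]
home [-29.4  29.9 117.1 108.6  22.7 -43.1] 0.0000
```

```bash
python3 - <<'E'
from h import *
np.set_printoptions(precision=1,suppress=True,linewidth=150)
pk=np.array([.5694,.267,.113])
for th in (0,10,20,25,30,35,40):
  for nm,T in (('grasp',tgt(pk-[.02,0,0],-1,th)),('lift',tgt(pk+[-.02,0,.1],-1,th)),('home',tgt([.6139+.06,-.1539+.002,.115],1.7,th))):
    sols=[]
    for s in ([20,20,110,0,50,0],[20,20,100,-40,50,60],[20,20,110,60,40,0],[30,20,110,-50,40,120],[30,20,110,200,40,-100],[-30,20,110,80,40,-30],[20,20,110,0,50,-100]):
        j,e=ik(T,np.array(s,float))
        if e<1e-3 and not any(np.abs(j-q).max()<1 for q in sols): sols.append(j)
    print(th,nm,*sols)
E
```

```text
0 grasp [ 19.5  29.2  92.7  -0.   58.1 110.5]
0 lift [ 19.5  22.9  87.1  -0.   69.9 110.5]
0 home [-18.4  34.6  81.5   0.   63.9  69.9]
10 grasp [ 21.8  25.9 100.2  -5.5  44.8 116.3]
10 lift [ 21.8  18.8  94.5  -4.6  57.5 114.9]
10 home [-20.4  30.7  90.3   4.9  49.8  65.1]
20 grasp [ 24.5  24.  107.5 -16.4  31.4 128.3]
20 lift [ 24.5  15.8 101.9 -12.1  44.8 122.8]
20 home [-22.7  28.1  98.8  14.   35.6  55.4]
25 grasp [ 26.   23.6 111.1 -26.8  25.2 139.4]
25 lift [ 26.   14.8 105.5 -18.   38.5 129. ]
25 home [-24.   27.3 102.9  22.3  28.8  46.7]
30 grasp [ 27.6  23.8 114.5 -44.   20.2 157.5]
30 lift [ 27.6  14.3 109.  -26.4  32.6 138. ]
30 home [-25.3  27.1 106.9  35.8  22.8  32.5]
35 grasp
35 lift [ 29.4  14.2 112.5 -38.8  27.6 151.1]
35 home [-26.8  27.3 110.7  57.6  18.9   9.9]
40 grasp
40 lift
40 home [-28.2  28.2 114.3  85.6  18.8 -19.2]
```

>>> step_arm([
  [0, 0, -10, 0, 0, 0, 0.65],
  [0, 0, -10, 0, 0, 0, 0.65],
  [0, 0, -15, 0, 0, 0, 0.65],
  [0, 0, -15, 0, 0, 0, 0.65],
  [0, 0, -15, 0, 0, 0, 0.5],
  [0, 0, -15, 0, 0, 0, 0.5],
  [0, 0, -15, 0, 0, 0, 0.3],
  [0, 0, -15, 0, 0, 0, 0],
  [0, 0, -10, 0, 0, 0, 0],
])

```text
time: 9.47
tcp_pos: [0.416, -0.4065, 0.3054]
tool_rot: [[0.268, 0.926, 0.267], [0.657, -0.378, 0.652], [0.705, 0.001, -0.709]]
contact_force: [0.3, -0.0, 0.3]
finger_gap: 0.0602
grip_force: 0.0
```

```bash
cat >> h.py <<'E'
def path(A,B,n,j):
    r=row(A,B,n);E=mat(r[:3]/1000,Ro.from_rotvec(r[3:],degrees=True).as_matrix());mx=np.zeros(6);T=A
    for i in range(n):
        T=T@E;k,e=ik(T,j);mx=np.maximum(mx,abs(k-j)*12);j=k
        if e>1e-3: print('ERR',i,e)
        if i==n//2: print('   mid',T[:3,3].round(3))
    print(n,r.round(2),'maxspeed',mx.round(0),'end',j.round(0),B[:3,3].round(3));return j
E
python3 - <<'E'
from h import *
j=bot.get_obs()['joints'];A=cur()
g=np.array([.5694-.022,.2674,.113]);z=rot(-1,25)[:,2]
W=[(mat([.37,-.33,.43],rot(45,30)),8),(mat([.43,-.08,.41],rot(10,25)),14),(tgt(g-.09*z,-1,25),14),(tgt(g,-1,25),9)]
for B,n in W:
    j=path(A,B,n,j);A=B
E
```

```text
mid [ 0.381 -0.364  0.385]
8 [ 13.62 -10.28  -9.03  -1.73  -1.83   2.27] maxspeed [ 7. 37. 24.  7. 16. 43.] end [-71.   8.  82.  27. 103. -23.] [ 0.37 -0.33  0.43]
   mid [ 0.386 -0.182  0.42 ]
14 [ 10.42 -13.79   7.15  -1.15  -0.35   2.22] maxspeed [61. 28. 32. 29. 30. 88.] end [-35. -14. 103.  18.  74.  42.] [ 0.43 -0.08  0.41]
   mid [0.472 0.121 0.277]
14 [  0.55 -24.27  18.59  -0.33   0.     0.71] maxspeed [68. 38. 27. 40. 47. 88.] end [ 28.  14. 110. -21.  35. 134.] [0.517 0.268 0.177]
   mid [0.539 0.268 0.132]
9 [ 0.  0. 10.  0. -0.  0.] maxspeed [ 3. 13.  2. 10. 15.  9.] end [ 26.  24. 111. -27.  25. 140.] [0.555 0.267 0.096]
```

>>> step_arm([
  [13.6, -10.3, -9.0, -1.73, -1.83, 2.27, 0],
  [13.6, -10.3, -9.0, -1.73, -1.83, 2.27, 0],
  [13.6, -10.3, -9.0, -1.73, -1.83, 2.27, 0],
  [13.6, -10.3, -9.0, -1.73, -1.83, 2.27, 0],
  [13.6, -10.3, -9.0, -1.73, -1.83, 2.27, 0],
  [13.6, -10.3, -9.0, -1.73, -1.83, 2.27, 0],
  [13.6, -10.3, -9.0, -1.73, -1.83, 2.27, 0],
  [13.6, -10.3, -9.0, -1.73, -1.83, 2.27, 0],
])

```text
time: 10.13
tcp_pos: [0.3698, -0.3282, 0.4295]
tool_rot: [[0.614, 0.706, 0.353], [0.611, -0.709, 0.353], [0.499, -0.001, -0.866]]
contact_force: [0.2, -0.5, -0.1]
finger_gap: 0.0876
grip_force: 0.0
```

>>> step_arm([
  [10.4, -13.8, 7.2, -1.15, -0.35, 2.22, 0],
  [10.4, -13.8, 7.2, -1.15, -0.35, 2.22, 0],
  [10.4, -13.8, 7.2, -1.15, -0.35, 2.22, 0],
  [10.4, -13.8, 7.2, -1.15, -0.35, 2.22, 0],
  [10.4, -13.8, 7.2, -1.15, -0.35, 2.22, 0],
  [10.4, -13.8, 7.2, -1.15, -0.35, 2.22, 0],
  [10.4, -13.8, 7.2, -1.15, -0.35, 2.22, 0],
  [10.4, -13.8, 7.2, -1.15, -0.35, 2.22, 0],
  [10.4, -13.8, 7.2, -1.15, -0.35, 2.22, 0],
  [10.4, -13.8, 7.2, -1.15, -0.35, 2.22, 0],
  [10.4, -13.8, 7.2, -1.15, -0.35, 2.22, 0],
  [10.4, -13.8, 7.2, -1.15, -0.35, 2.22, 0],
])

```text
time: 11.13
tcp_pos: [0.4124, -0.1102, 0.4125]
tool_rot: [[0.872, 0.257, 0.417], [0.229, -0.966, 0.116], [0.433, -0.005, -0.901]]
contact_force: [-0.3, -0.6, -0.2]
finger_gap: 0.0878
grip_force: 0.0
```

>>> step_arm([
  [10.4, -13.8, 7.2, -1.15, -0.35, 2.22, 0],
  [10.4, -13.8, 7.2, -1.15, -0.35, 2.22, 0],
  [0.5, -24.3, 18.6, -0.33, 0, 0.71, 0],
  [0.5, -24.3, 18.6, -0.33, 0, 0.71, 0],
  [0.5, -24.3, 18.6, -0.33, 0, 0.71, 0],
  [0.5, -24.3, 18.6, -0.33, 0, 0.71, 0],
  [0.5, -24.3, 18.6, -0.33, 0, 0.71, 0],
  [0.5, -24.3, 18.6, -0.33, 0, 0.71, 0],
  [0.5, -24.3, 18.6, -0.33, 0, 0.71, 0],
  [0.5, -24.3, 18.6, -0.33, 0, 0.71, 0],
])

```text
time: 11.97
tcp_pos: [0.4712, 0.125, 0.2755]
tool_rot: [[0.905, 0.066, 0.421], [0.058, -0.998, 0.031], [0.422, -0.003, -0.906]]
contact_force: [0.6, -0.9, 0.5]
finger_gap: 0.0876
grip_force: 0.0
```

```bash
python3 - <<'E'
from h import *
np.set_printoptions(precision=3,suppress=True)
j=bot.get_obs()['joints'];A=cur();print(A,j)
g=np.array([.5694-.022,.2674,.113]);z=rot(-1,25)[:,2]
j=path(A,tgt(g-.09*z,-1,25),6,j)
a=grab('top')
cv2.imwrite('pics/e.png',cv2.resize(a['color'][55:255,130:390],None,fx=2.8,fy=2.8)[:,:,::-1])
E
```

```text
[[ 0.905  0.066  0.421  0.471]
 [ 0.058 -0.998  0.031  0.125]
 [ 0.422 -0.003 -0.906  0.275]
 [ 0.     0.     0.     1.   ]] [  7.988  -4.23  114.4    -2.263  44.913  95.497]
   mid [0.501 0.221 0.21 ]
6 [  0.73 -23.55  18.43  -0.37   0.     0.71] maxspeed [52. 38. 17. 40. 30. 87.] end [ 28.  14. 110. -21.  35. 134.] [0.517 0.268 0.177]
```

View pics/e.png

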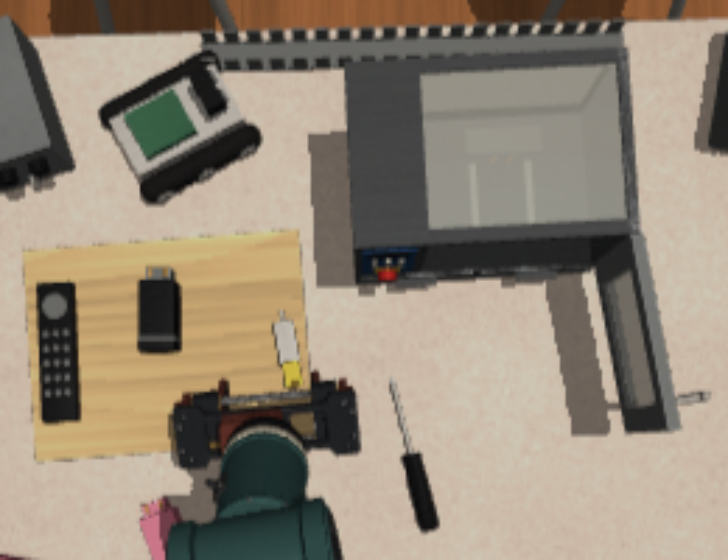

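The door stands open at about 97°. The panel runs from (635,235) down to (650,430). The bystanders are undisturbed, the gripper spans its closing axis left to right, and the pack is at (160,310). On to the pack.

>>> step_arm([
  [0.7, -23.6, 18.4, -0.37, 0, 0.71, 0],
  [0.7, -23.6, 18.4, -0.37, 0, 0.71, 0],
  [0.7, -23.6, 18.4, -0.37, 0, 0.71, 0],
  [0.7, -23.6, 18.4, -0.37, 0, 0.71, 0],
  [0.7, -23.6, 18.4, -0.37, 0, 0.71, 0],
  [0.7, -23.6, 18.4, -0.37, 0, 0.71, 0],
  [0, 0, 0, 0, 0, 0, 0],
])

```text
time: 12.6
tcp_pos: [0.5179, 0.2698, 0.1748]
tool_rot: [[0.908, -0.016, 0.419], [-0.014, -1.0, -0.007], [0.419, 0.001, -0.908]]
contact_force: [0.6, -0.0, -0.2]
finger_gap: 0.0878
grip_force: 0.0
```

```bash
python3 - <<'E'
from h import *
np.set_printoptions(precision=3,suppress=True)
j=bot.get_obs()['joints'];A=cur();print(A,j)
g=np.array([.5694-.022,.2674,.113]);
path(A,tgt(g,-1,25),9,j)
E
```

```text
[[ 0.908 -0.016  0.419  0.518]
 [-0.014 -1.    -0.007  0.27 ]
 [ 0.419  0.001 -0.908  0.175]
 [ 0.     0.     0.     1.   ]] [ 28.494  14.261 110.181 -20.865  35.465 134.341]
   mid [0.539 0.268 0.131]
9 [0.09 0.21 9.73 0.   0.02 0.01] maxspeed [ 3. 13.  3. 11. 15.  9.] end [ 26.  24. 111. -27.  25. 140.] [0.555 0.267 0.096]
```

>>> step_arm([
  [0.1, 0.2, 9.7, 0, 0, 0, 0],
  [0.1, 0.2, 9.7, 0, 0, 0, 0],
  [0.1, 0.2, 9.7, 0, 0, 0, 0],
  [0.1, 0.2, 9.7, 0, 0, 0, 0],
  [0.1, 0.2, 9.7, 0, 0, 0, 0],
  [0.1, 0.2, 9.7, 0, 0, 0, 0],
  [0.1, 0.2, 9.7, 0, 0, 0, 0],
  [0.1, 0.2, 9.7, 0, 0, 0, 0],
  [0.1, 0.2, 9.7, 0, 0, 0, 0],
  [0, 0, 0, 0, 0, 0, 0.3],
  [0, 0, 0, 0, 0, 0, 0.6],
  [0, 0, 0, 0, 0, 0, 0.6],
], grip_force=50)

```text
time: 13.6
tcp_pos: [0.5543, 0.2643, 0.0982]
tool_rot: [[0.907, -0.017, 0.421], [-0.015, -1.0, -0.008], [0.421, 0.001, -0.907]]
contact_force: [0.5, 0.6, 0.8]
finger_gap: 0.0712
grip_force: 0.0
```

>>> step_arm([
  [0, 0, 0, 0, 0, 0, 1],
  [0, 0, 0, 0, 0, 0, 1],
  [0, 0, 0, 0, 0, 0, 1],
  [0, 0, 0, 0, 0, 0, 1],
  [0, 0, 0, 0, 0, 0, 1],
  [0, 0, 0, 0, 0, 0, 1],
  [0, 0, 0, 0, 0, 0, 1],
])

```text
time: 14.18
tcp_pos: [0.5545, 0.2647, 0.0987]
tool_rot: [[0.907, -0.017, 0.422], [-0.015, -1.0, -0.007], [0.422, -0.0, -0.907]]
contact_force: [-2.2, 2.3, 4.1]
finger_gap: 0.0437
grip_force: 49.8
```

```bash
python3 - <<'E'
from h import *
np.set_printoptions(precision=4,suppress=True)
j=bot.get_obs()['joints'];A=cur();print(A,j)
zc=rot(1.7,25)
off=np.array([.022,0]) 
O=np.array([.6139,-.1539]);cx=np.array([.9996,.0297])
def gp(nx,zl): # grasp point with nose at cabinet-x nx, pack underside height zl
    return np.r_[O+cx*(nx-.05-.022),.033+.08+zl]
L=A.copy();L[2,3]+=.10
j=path(A,L,6,j)
W=[(tgt([.46,.05,.213],0,25),14),(tgt(gp(-.04,.05),1.7,25),12),(tgt(gp(-.04,.014),1.7,25),6),(tgt(gp(.08,.012),1.7,25),12)]
A=L
for B,n in W: j=path(A,B,n,j);A=B
E
```

```text
[[ 0.9066 -0.0169  0.4217  0.5545]
 [-0.0154 -0.9999 -0.0071  0.2647]
 [ 0.4217 -0.0001 -0.9067  0.0987]
 [ 0.      0.      0.      1.    ]] [ 25.8589  23.148  111.3366 -26.4068  25.3293 138.809 ]
   mid [0.555 0.265 0.165]
6 [  7.03  -0.   -15.11  -0.    -0.    -0.  ] maxspeed [ 1. 20. 13. 25. 27. 27.] end [ 26.  14. 106. -18.  39. 129.] [0.555 0.265 0.199]
   mid [0.505 0.142 0.197]
14 [-5.56 15.39 -2.36  0.03  0.   -0.06] maxspeed [35. 13. 19. 30. 11. 58.] end [ -3.   1. 123.   3.  31.  84.] [0.468 0.05  0.196]
   mid [ 0.492 -0.071  0.167]
12 [ 1.19 17.3   5.15  0.06 -0.   -0.13] maxspeed [39. 15. 11. 35.  7. 67.] end [-35.  12. 119.  29.  31.  30.] [ 0.51  -0.157  0.146]
   mid [ 0.51  -0.157  0.122]
6 [-2.54 -0.    5.44  0.   -0.   -0.  ] maxspeed [ 0.  9.  5. 15. 11. 16.] end [-35.  16. 122.  36.  26.  23.] [ 0.51  -0.157  0.11 ]
   mid [ 0.58  -0.155  0.109]
12 [ 8.99 -0.    4.38  0.   -0.   -0.  ] maxspeed [11.  7. 14. 11.  4. 20.] end [-27.  23. 109.  25.  28.  41.] [ 0.63  -0.153  0.108]
```

>>> step_arm([
  [7, 0, -15.1, 0, 0, 0, 1],
  [7, 0, -15.1, 0, 0, 0, 1],
  [7, 0, -15.1, 0, 0, 0, 1],
  [7, 0, -15.1, 0, 0, 0, 1],
  [7, 0, -15.1, 0, 0, 0, 1],
  [7, 0, -15.1, 0, 0, 0, 1],
])

```text
time: 14.68
tcp_pos: [0.5526, 0.2633, 0.1972]
tool_rot: [[0.909, -0.018, 0.417], [-0.015, -1.0, -0.01], [0.417, 0.003, -0.909]]
contact_force: [-0.5, 0.1, -3.6]
finger_gap: 0.0438
grip_force: 49.8
```

>>> step_arm([
  [-5.6, 15.4, -2.4, 0, 0, -0.06, 1],
  [-5.6, 15.4, -2.4, 0, 0, -0.06, 1],
  [-5.6, 15.4, -2.4, 0, 0, -0.06, 1],
  [-5.6, 15.4, -2.4, 0, 0, -0.06, 1],
  [-5.6, 15.4, -2.4, 0, 0, -0.06, 1],
  [-5.6, 15.4, -2.4, 0, 0, -0.06, 1],
  [-5.6, 15.4, -2.4, 0, 0, -0.06, 1],
  [-5.6, 15.4, -2.4, 0, 0, -0.06, 1],
  [-5.6, 15.4, -2.4, 0, 0, -0.06, 1],
  [-5.6, 15.4, -2.4, 0, 0, -0.06, 1],
  [-5.6, 15.4, -2.4, 0, 0, -0.06, 1],
  [-5.6, 15.4, -2.4, 0, 0, -0.06, 1],
])

```text
time: 15.68
tcp_pos: [0.4767, 0.0794, 0.195]
tool_rot: [[0.909, -0.006, 0.417], [-0.002, -1.0, -0.008], [0.417, 0.007, -0.909]]
contact_force: [-0.3, 0.2, -5.0]
finger_gap: 0.0437
grip_force: 49.8
```

```bash
python3 - <<'E'
from h import *
np.set_printoptions(precision=4,suppress=True)
o=bot.get_obs();j=o['joints'];A=cur();print(A,j,o['contact_force'],o['finger_gap'],o['grip_force'])
O=np.array([.6139,-.1539]);cx=np.array([.9996,.0297])
def gp(nx,zl): return np.r_[O+cx*(nx-.05-.023),.0359+.08+zl]
W=[(tgt(gp(-.04,.03),1.7,25),16),(tgt(gp(-.04,.01),1.7,25),4),(tgt(gp(.085,.01),1.7,25),12)]
for B,n in W: j=path(A,B,n,j);A=B
a=grab('side')
cv2.imwrite('pics/f.png',cv2.resize(a['color'][60:300,120:400],None,fx=2.5,fy=2.5)[:,:,::-1])
E
```

```text
[[ 0.9089 -0.0057  0.4169  0.4767]
 [-0.0024 -1.     -0.0085  0.0794]
 [ 0.417   0.0067 -0.9089  0.195 ]
 [ 0.      0.      0.      1.    ]] [  2.4705   2.2701 121.7271  -2.9042  31.4321  94.8614] [-0.3133  0.2034 -4.959 ] 0.043749343719539445 49.75308001041412
   mid [ 0.494 -0.054  0.158]
16 [-0.08 14.79  4.59  0.07  0.02 -0.1 ] maxspeed [33. 13.  8. 32. 10. 59.] end [-35.  14. 121.  32.  29.  27.] [ 0.509 -0.157  0.129]
   mid [ 0.509 -0.157  0.114]
4 [-2.11  0.    4.53  0.   -0.   -0.  ] maxspeed [ 0.  7.  4. 13.  9. 14.] end [-35.  16. 122.  36.  26.  23.] [ 0.509 -0.157  0.109]
   mid [ 0.582 -0.155  0.109]
12 [ 9.44 -0.    4.4   0.   -0.   -0.  ] maxspeed [11.  7. 14. 12.  4. 22.] end [-26.  24. 108.  25.  28.  42.] [ 0.634 -0.153  0.109]
```

View pics/f.png

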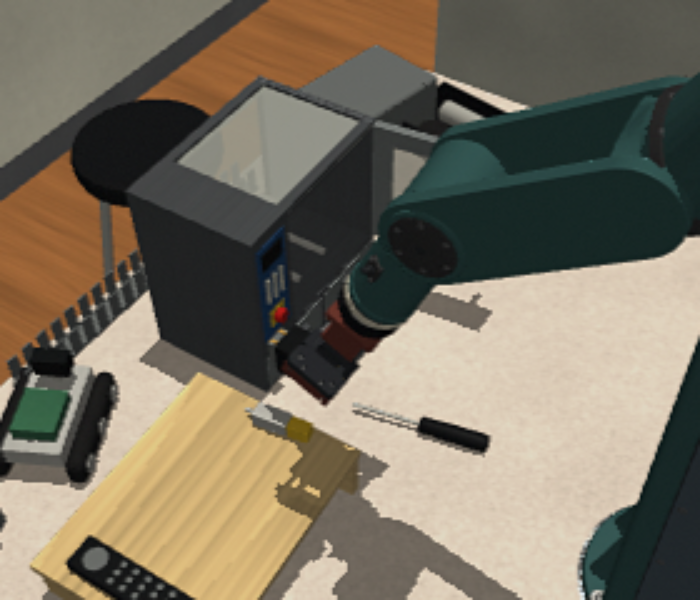

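The pack has left the riser and is held, but the gripper hides it. The measured weight is about 5 N, and the bystanders haven't moved. Next I'll move in front of the cabinet.

>>> step_arm([
  [0, 14.8, 4.6, 0.07, 0, -0.1, 1],
  [0, 14.8, 4.6, 0.07, 0, -0.1, 1],
  [0, 14.8, 4.6, 0.07, 0, -0.1, 1],
  [0, 14.8, 4.6, 0.07, 0, -0.1, 1],
  [0, 14.8, 4.6, 0.07, 0, -0.1, 1],
  [0, 14.8, 4.6, 0.07, 0, -0.1, 1],
  [0, 14.8, 4.6, 0.07, 0, -0.1, 1],
  [0, 14.8, 4.6, 0.07, 0, -0.1, 1],
  [0, 14.8, 4.6, 0.07, 0, -0.1, 1],
  [0, 14.8, 4.6, 0.07, 0, -0.1, 1],
  [0, 14.8, 4.6, 0.07, 0, -0.1, 1],
  [0, 14.8, 4.6, 0.07, 0, -0.1, 1],
])

```text
time: 16.73
tcp_pos: [0.5022, -0.0973, 0.146]
tool_rot: [[0.908, 0.02, 0.418], [0.018, -1.0, 0.008], [0.418, 0.0, -0.908]]
contact_force: [0.5, -0.4, -3.8]
finger_gap: 0.0432
grip_force: 49.8
```

>>> step_arm([
  [0, 14.8, 4.6, 0.07, 0, -0.1, 1],
  [0, 14.8, 4.6, 0.07, 0, -0.1, 1],
  [0, 14.8, 4.6, 0.07, 0, -0.1, 1],
  [0, 14.8, 4.6, 0.07, 0, -0.1, 1],
  [0, 0, 0, 0, 0, 0, 1],
])

```text
time: 17.15
tcp_pos: [0.5127, -0.1586, 0.1296]
tool_rot: [[0.907, 0.026, 0.42], [0.024, -1.0, 0.01], [0.42, 0.001, -0.908]]
contact_force: [0.4, -1.0, -3.2]
finger_gap: 0.0436
grip_force: 49.7
```

```bash
python3 - <<'E'
from h import *
np.set_printoptions(precision=4,suppress=True)
o=bot.get_obs();j=o['joints'];A=cur();print(A,j,o['contact_force'],o['finger_gap'],o['grip_force'])
O=np.array([.6139,-.1539]);cx=np.array([.9996,.0297])
def gp(nx,zl): return np.r_[O+cx*(nx-.05-.023),.0359+.08+zl]
for B,n in [(tgt(gp(-.04,.01),1.7,25),4),(tgt(gp(.085,.01),1.7,25),12)]: j=path(A,B,n,j);A=B
a=grab('top');P=cloud(a)
for x in np.arange(.52,.6,.01):
    m=(abs(P[...,0]-x)<.005)&(abs(P[...,1]+.157)<.02)&(P[...,2]>.06)&(P[...,2]<.24)
    q=P[m]; print('%.3f'%x,m.sum(),q[:,2].min() if len(q) else '',np.median(q[:,2]) if len(q) else '')
cv2.imwrite('pics/g.png',cv2.resize(a['color'][90:240,230:390],None,fx=4,fy=4,interpolation=cv2.INTER_CUBIC)[:,:,::-1])
E
```

```text
[[ 0.9073  0.0259  0.4197  0.5127]
 [ 0.0238 -0.9997  0.0103 -0.1586]
 [ 0.4198  0.0006 -0.9076  0.1296]
 [ 0.      0.      0.      1.    ]] [-34.9709  14.2321 120.0719  31.0641  28.858   28.3332] [ 0.4377 -0.982  -3.2332] 0.0436178266943813 49.7492641210556
   mid [ 0.51  -0.157  0.114]
4 [-3.04 -0.43  4.35  0.03  0.04 -0.05] maxspeed [ 1.  7.  5. 16. 10. 19.] end [-35.  16. 122.  36.  26.  23.] [ 0.509 -0.157  0.109]
   mid [ 0.582 -0.155  0.109]
12 [ 9.44 -0.    4.4   0.   -0.   -0.  ] maxspeed [11.  7. 14. 12.  4. 22.] end [-26.  24. 108.  25.  28.  42.] [ 0.634 -0.153  0.109]
0.520 41 0.12723387952940096 0.1615053525123149
0.530 39 0.13224912025670563 0.15986393320942
0.540 41 0.13898695128095276 0.16187867976393233
0.550 36 0.14533879541955688 0.16178092756704165
0.560 37 0.15441145877422494 0.16144989488726094
0.570 28 0.1304856456191416 0.15232968938646296
0.580 14 0.1362456291507031 0.14935813700684814
0.590 0
```

View pics/g.png

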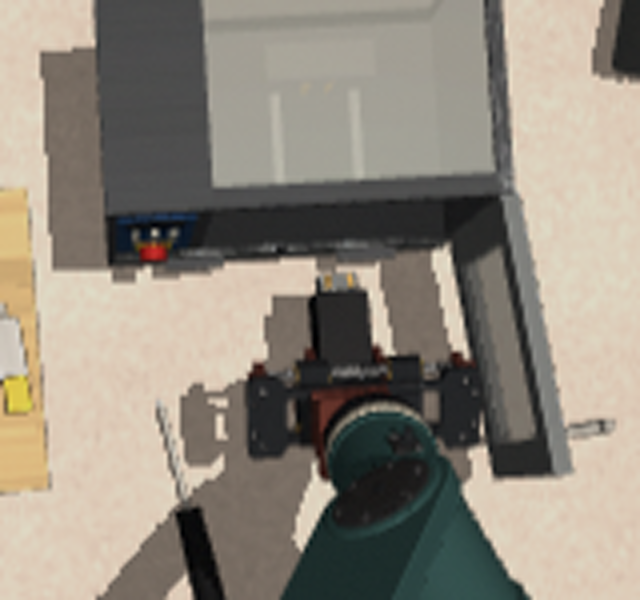

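The pack is held level, with its top at 0.161 and its nose at about (337,283), pointing into the cabinet. The rails show at columns about 278 and 355. I'll check lateral alignment from those.

```bash
python3 - <<'E'
from h import *
np.set_printoptions(precision=4,suppress=True)
a=grab('top');O=np.array([.6139,-.1539]);cx=np.array([.9996,.0297]);cy=np.array([-.0297,.9996])
c=lambda p:(np.array([(p[:2]-O)@cx,(p[:2]-O)@cy])*1000).round(1)
g=cv2.cvtColor(a['color'],cv2.COLOR_RGB2GRAY).astype(int)
for v in (118,124,130):
    print(v,g[v,294:324], )
    r=g[v,284:335]; 
    for lo,hi in((294,307),(312,326)):
        w=np.clip(g[v,lo:hi]-np.median(g[v,lo:hi])-6,0,None); u=(w*np.arange(lo,hi)).sum()/w.sum(); print('rail',u,c(pt(a,u,v,.088)))
s=g[100:116,290:325]
for v in range(98,114,2): print(v,g[v,306:312],c(pt(a,308,v,.14)))
for u in (230+313/4,230+368/4): print('pack side',c(pt(a,u,90+330/4,.161)))
print('nose tip',c(pt(a,314,90+275/4,.15)))
E
```

```text
118 [161 159 160 167 181 179 165 160 161 160 160 160 159 159 159 159 159 159
 159 159 159 160 160 168 181 179 160 160 160 160]
rail 298.41379310344826 [113.9  34.1]
rail 318.3666666666667 [110.1 -34.3]
124 [161 161 160 161 178 181 171 160 161 160 161 161 161 161 161 161 162 160
 161 161 161 161 161 163 180 181 171 161 162 161]
rail 298.7586206896552 [93.1 34.2]
rail 318.7096774193548 [ 89.3 -34.1]
130 [160 160 161 161 173 181 180 160 159 161 160 161 160 161 161 160 161 161
 161 161 161 161 161 162 174 180 175 161 161 161]
rail 299.2121212121212 [72.3 33.9]
rail 319.0357142857143 [ 68.5 -33.9]
98 [157 158 158 158 158 159] [168.1   3.5]
100 [161 162 161 161 161 162] [161.4   4. ]
102 [165 165 164 165 165 164] [154.7   4.4]
104 [166 165 165 165 165 165] [148.    4.8]
106 [165 166 165 166 165 165] [141.2   5.3]
108 [165 165 165 164 165 164] [134.5   5.7]
110 [161 160 159 158 158 160] [127.8   6.1]
112 [163 160 159 158 159 163] [121.1   6.5]
pack side [-81.7  20.9]
pack side [-84.2 -23.5]
nose tip [-36.7  -2. ]
```

>>> step_arm([
  [-3, -0.4, 4.4, 0, 0, 0, 1],
  [-3, -0.4, 4.4, 0, 0, 0, 1],
  [-3, -0.4, 4.4, 0, 0, 0, 1],
  [-3, -0.4, 4.4, 0, 0, 0, 1],
])

```text
time: 17.58
tcp_pos: [0.5083, -0.1539, 0.1089]
tool_rot: [[0.907, 0.029, 0.42], [0.026, -1.0, 0.012], [0.42, -0.0, -0.907]]
contact_force: [0.0, 0.0, -4.1]
finger_gap: 0.044
grip_force: 49.8
```

>>> step_arm([
  [9.4, 0, 4.4, 0, 0, 0, 1],
  [9.4, 0, 4.4, 0, 0, 0, 1],
  [9.4, 0, 4.4, 0, 0, 0, 1],
  [9.4, 0, 4.4, 0, 0, 0, 1],
  [9.4, 0, 4.4, 0, 0, 0, 1],
  [9.4, 0, 4.4, 0, 0, 0, 1],
  [9.4, 0, 4.4, 0, 0, 0, 1],
  [9.4, 0, 4.4, 0, 0, 0, 1],
  [9.4, 0, 4.4, 0, 0, 0, 1],
  [9.4, 0, 4.4, 0, 0, 0, 1],
  [9.4, 0, 4.4, 0, 0, 0, 1],
  [9.4, 0, 4.4, 0, 0, 0, 1],
])

```text
time: 18.58
tcp_pos: [0.6335, -0.1507, 0.1084]
tool_rot: [[0.907, 0.028, 0.42], [0.025, -1.0, 0.012], [0.42, -0.001, -0.908]]
contact_force: [-1.1, -0.3, -5.0]
finger_gap: 0.0438
grip_force: 49.7
```

```bash
python3 - <<'E'
from h import *
np.set_printoptions(precision=4,suppress=True)
o=bot.get_obs();j=o['joints'];A=cur();print(A,o['contact_force'],o['finger_gap'],o['grip_force'])
O=np.array([.6139,-.1539]);cx=np.array([.9996,.0297])
def gp(nx,zl): return np.r_[O+cx*(nx-.05-.023),.0359+.08+zl]
path(A,tgt(gp(.085,0),1.7,25),4,j)
E
```

```text
[[ 0.9073  0.0281  0.4196  0.6335]
 [ 0.0252 -0.9996  0.0125 -0.1507]
 [ 0.4197 -0.0007 -0.9076  0.1084]
 [ 0.      0.      0.      1.    ]] [-1.1142 -0.3082 -5.0341] 0.043816165512347426 49.749637842178345
   mid [ 0.634 -0.153  0.101]
4 [-0.93  0.67  2.23 -0.    0.05 -0.02] maxspeed [1. 3. 1. 5. 4. 6.] end [-26.  25. 109.  26.  27.  41.] [ 0.634 -0.153  0.099]
```

>>> step_arm([
  [-1, 0.6, 2.2, 0, 0, 0, 1],
  [-1, 0.6, 2.2, 0, 0, 0, 1],
  [-1, 0.6, 2.2, 0, 0, 0, 1],
  [-0.9, 0.6, 1.9, 0, 0, 0, 1],
  [0, 0, 0, 0, 0, 0, 1],
])

```text
time: 19.0
tcp_pos: [0.6326, -0.1536, 0.0991]
tool_rot: [[0.907, 0.027, 0.42], [0.025, -1.0, 0.012], [0.42, -0.001, -0.908]]
contact_force: [0.4, -0.8, -4.4]
finger_gap: 0.044
grip_force: 49.8
```

>>> step_arm([
  [-0.4, 0, 0.8, 0, 0, 0, 1],
  [-0.4, 0, 0.8, 0, 0, 0, 1],
  [0, 0, 0, 0, 0, 0, 1],
])

```text
time: 19.25
tcp_pos: [0.6334, -0.1539, 0.0988]
tool_rot: [[0.906, 0.027, 0.422], [0.025, -1.0, 0.011], [0.422, 0.0, -0.907]]
contact_force: [-3.2, -0.0, 4.6]
finger_gap: 0.0439
grip_force: 49.8
```

```bash
python3 - <<'E'
from h import *
np.set_printoptions(precision=4,suppress=True)
j=bot.get_obs()['joints'];A=cur()
O=np.array([.6139,-.1539]);cx=np.array([.9996,.0297])
t=lambda x,z,th:mat(np.r_[O+cx*x,z],rot(1.7,th))
L=A.copy();L[:3,3]-=.09*A[:3,2]
for B,n in [(L,9),(t(-.07,.16,35),8),(t(-.07,.103,35),5),(t(-.03,.103,35),5),(t(.023,.103,35),12)]: j=path(A,B,n,j);A=B
E
```

```text
mid [ 0.612 -0.154  0.144]
9 [  0.  -0. -10.  -0.   0.  -0.] maxspeed [ 3. 14.  1.  9. 14.  8.] end [-29.  15. 108.  21.  37.  45.] [ 0.595 -0.155  0.18 ]
   mid [ 0.563 -0.156  0.169]
8 [-6.87 -0.05 -0.93  0.01  1.26 -0.01] maxspeed [16.  6. 22. 73. 22. 86.] end [-37.  13. 123.  55.  26.   4.] [ 0.544 -0.156  0.16 ]
   mid [ 0.544 -0.156  0.126]
5 [-6.54  0.    9.34  0.    0.   -0.  ] maxspeed [ 0. 19.  9. 62. 14. 67.] end [-37.  20. 126.  78.  22. -20.] [ 0.544 -0.156  0.103]
   mid [ 0.568 -0.155  0.103]
5 [ 6.55 -0.    4.59  0.    0.   -0.  ] maxspeed [10.  4. 10. 13.  4. 21.] end [-34.  22. 122.  73.  20. -12.] [ 0.584 -0.155  0.103]
   mid [ 0.615 -0.154  0.103]
12 [ 3.62 -0.    2.53  0.    0.   -0.  ] maxspeed [ 4.  3.  6.  9.  1. 12.] end [-30.  25. 116.  65.  19.  -0.] [ 0.637 -0.153  0.103]
```

>>> step_arm([
  [0, 0, 0, 0, 0, 0, 0.7],
  [0, 0, 0, 0, 0, 0, 0.4],
  [0, 0, 0, 0, 0, 0, 0.25],
  [0, 0, 0, 0, 0, 0, 0.25],
  [0, 0, 0, 0, 0, 0, 0.25],
  [0, 0, 0, 0, 0, 0, 0.25],
])

```text
time: 19.75
tcp_pos: [0.6336, -0.1539, 0.098]
tool_rot: [[0.907, 0.028, 0.421], [0.025, -1.0, 0.011], [0.421, 0.0, -0.907]]
contact_force: [0.8, 1.4, -0.3]
finger_gap: 0.0659
grip_force: 0.0
```

>>> step_arm([
  [0, 0, -10, 0, 0, 0, 0.25],
  [0, 0, -10, 0, 0, 0, 0.25],
  [0, 0, -10, 0, 0, 0, 0.25],
  [0, 0, -10, 0, 0, 0, 0.25],
  [0, 0, -10, 0, 0, 0, 0.25],
  [0, 0, -10, 0, 0, 0, 0.25],
  [0, 0, -10, 0, 0, 0, 0.25],
  [0, 0, -10, 0, 0, 0, 0.25],
  [0, 0, -10, 0, 0, 0, 0.4],
])

```text
time: 20.5
tcp_pos: [0.5951, -0.1548, 0.1807]
tool_rot: [[0.907, 0.028, 0.421], [0.025, -1.0, 0.011], [0.421, 0.0, -0.907]]
contact_force: [-0.5, -0.6, -0.1]
finger_gap: 0.0623
grip_force: 0.0
```

>>> step_arm([
  [-6.9, 0, -0.9, 0, 1.26, 0, 1],
  [-6.9, 0, -0.9, 0, 1.26, 0, 1],
  [-6.9, 0, -0.9, 0, 1.26, 0, 1],
  [-6.9, 0, -0.9, 0, 1.26, 0, 1],
  [-6.9, 0, -0.9, 0, 1.26, 0, 1],
  [-6.9, 0, -0.9, 0, 1.26, 0, 1],
  [-6.9, 0, -0.9, 0, 1.26, 0, 1],
  [-6.9, 0, -0.9, 0, 1.26, 0, 1],
  [0, 0, 0, 0, 0, 0, 1],
  [0, 0, 0, 0, 0, 0, 1],
  [0, 0, 0, 0, 0, 0, 1],
], grip_force=20)

```text
time: 21.42
tcp_pos: [0.5445, -0.1567, 0.1595]
tool_rot: [[0.819, 0.027, 0.573], [0.023, -1.0, 0.015], [0.573, 0.001, -0.819]]
contact_force: [0.2, -0.3, -0.2]
finger_gap: 0.0005
grip_force: 0.0
```

```bash
python3 - <<'E'
from h import *
np.set_printoptions(precision=4,suppress=True)
o=bot.get_obs();j=o['joints'];A=cur();print(A,o['contact_force'],o['finger_gap'])
O=np.array([.6139,-.1539]);cx=np.array([.9996,.0297]);cy=np.array([-.0297,.9996])
t=lambda x,z,th:mat(np.r_[O+cx*x,z],rot(1.7,th))
for B,n in [(t(-.07,.103,35),5),(t(-.03,.103,35),5),(t(.023,.103,35),12)]: j=path(A,B,n,j);A=B
a=grab('top');b=grab('side')
for nm,f in(('top',a),('side',b)):
    P=cloud(f);X=(P[...,:2]-O)@cx;Y=(P[...,:2]-O)@cy;m=(X>-.03)&(X<.2)&(abs(Y)<.1)&(P[...,2]<.27)&(P[...,2]>.06)
    print(nm,m.sum(),np.percentile(P[m][:,2],[5,50,95]) if m.any() else '')
i=np.hstack([cv2.resize(a['color'][85:185,260:360],(400,400),interpolation=cv2.INTER_CUBIC),cv2.resize(b['color'][90:210,190:310],(400,400),interpolation=cv2.INTER_CUBIC)])
cv2.imwrite('pics/k.png',i[:,:,::-1])
E
```

```text
[[ 0.819   0.0274  0.5731  0.5445]
 [ 0.0228 -0.9996  0.0152 -0.1567]
 [ 0.5733  0.0006 -0.8193  0.1595]
 [ 0.      0.      0.      1.    ]] [ 0.159  -0.2741 -0.1854] 0.0005361313257456266
   mid [ 0.544 -0.156  0.126]
5 [-6.58 -0.16  9.2   0.02  0.   -0.02] maxspeed [ 0. 19.  8. 62. 13. 67.] end [-37.  20. 126.  78.  22. -20.] [ 0.544 -0.156  0.103]
   mid [ 0.568 -0.155  0.103]
5 [ 6.55 -0.    4.59  0.    0.   -0.  ] maxspeed [10.  4. 10. 13.  4. 21.] end [-34.  22. 122.  73.  20. -12.] [ 0.584 -0.155  0.103]
   mid [ 0.615 -0.154  0.103]
12 [ 3.62 -0.    2.53  0.    0.   -0.  ] maxspeed [ 4.  3.  6.  9.  1. 12.] end [-30.  25. 116.  65.  19.  -0.] [ 0.637 -0.153  0.103]
top 673 [0.0668 0.0815 0.1327]
side 865 [0.0685 0.083  0.1318]
```

View pics/k.png

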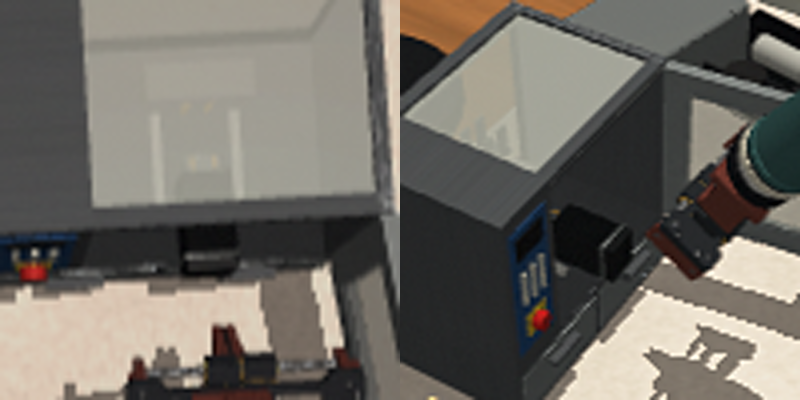

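The pack stands upright between the rails, with its nose at about (205,160) and its blunt end still protruding at about (615,250). I'll push it home slowly with the closed fingers.

>>> step_arm([
  [-6.6, -0.2, 9.2, 0, 0, 0, 1],
  [-6.6, -0.2, 9.2, 0, 0, 0, 1],
  [-6.6, -0.2, 9.2, 0, 0, 0, 1],
  [-6.6, -0.2, 9.2, 0, 0, 0, 1],
  [-6.6, -0.2, 9.2, 0, 0, 0, 1],
  [6.5, 0, 4.6, 0, 0, 0, 1],
  [6.5, 0, 4.6, 0, 0, 0, 1],
  [6.5, 0, 4.6, 0, 0, 0, 1],
  [6.5, 0, 4.6, 0, 0, 0, 1],
  [3.3, 0, 2.3, 0, 0, 0, 1],
  [3.3, 0, 2.3, 0, 0, 0, 1],
])

```text
time: 22.43
tcp_pos: [0.5842, -0.1541, 0.1025]
tool_rot: [[0.819, 0.029, 0.573], [0.024, -1.0, 0.016], [0.574, 0.001, -0.819]]
contact_force: [-0.3, 0.3, -0.5]
finger_gap: 0.0
grip_force: 0.0
```

>>> step_arm([
  [2.5, 0, 1.75, 0, 0, 0, 1],
  [2.5, 0, 1.75, 0, 0, 0, 1],
  [2.5, 0, 1.75, 0, 0, 0, 1],
  [2.5, 0, 1.75, 0, 0, 0, 1],
  [2.5, 0, 1.75, 0, 0, 0, 1],
  [2.5, 0, 1.75, 0, 0, 0, 1],
  [2.5, 0, 1.75, 0, 0, 0, 1],
  [2.5, 0, 1.75, 0, 0, 0, 1],
  [2.5, 0, 1.75, 0, 0, 0, 1],
  [2.5, 0, 1.75, 0, 0, 0, 1],
])

```text
time: 23.27
tcp_pos: [0.6138, -0.1533, 0.102]
tool_rot: [[0.819, 0.028, 0.573], [0.023, -1.0, 0.016], [0.573, 0.0, -0.82]]
contact_force: [-2.2, 0.6, 1.0]
finger_gap: 0.0009
grip_force: 1.3
```

>>> step_arm([
  [1.6, 0, 1.15, 0, 0, 0, 1],
  [1.6, 0, 1.15, 0, 0, 0, 1],
  [1.6, 0, 1.15, 0, 0, 0, 1],
  [1.6, 0, 1.15, 0, 0, 0, 1],
  [1.6, 0, 1.15, 0, 0, 0, 1],
  [1.6, 0, 1.15, 0, 0, 0, 1],
  [1.6, 0, 1.15, 0, 0, 0, 1],
  [1.6, 0, 1.15, 0, 0, 0, 1],
])

```text
time: 23.93
tcp_pos: [0.6295, -0.1529, 0.1019]
tool_rot: [[0.819, 0.028, 0.573], [0.023, -1.0, 0.016], [0.573, 0.0, -0.82]]
contact_force: [-2.8, 0.1, 1.8]
finger_gap: 0.0004
grip_force: 1.5
```

>>> step_arm([
  [0.8, 0, 0.6, 0, 0, 0, 1],
  [0.8, 0, 0.6, 0, 0, 0, 1],
  [0.8, 0, 0.6, 0, 0, 0, 1],
  [0.8, 0, 0.6, 0, 0, 0, 1],
])

```text
time: 24.27
tcp_pos: [0.6334, -0.1527, 0.1018]
tool_rot: [[0.819, 0.028, 0.573], [0.023, -1.0, 0.016], [0.573, 0.0, -0.82]]
contact_force: [-3.3, 0.6, 2.4]
finger_gap: 0.0003
grip_force: 1.7
```

>>> step_arm([
  [0.8, 0, 0.6, 0, 0, 0, 1],
  [0.8, 0, 0.6, 0, 0, 0, 1],
  [0.8, 0, 0.6, 0, 0, 0, 1],
])

```text
time: 24.52
tcp_pos: [0.6364, -0.1527, 0.1017]
tool_rot: [[0.819, 0.028, 0.573], [0.023, -1.0, 0.016], [0.573, 0.0, -0.82]]
contact_force: [-3.7, -0.3, 2.7]
finger_gap: 0.0001
grip_force: 1.7
```

>>> step_arm([
  [0.8, 0, 0.6, 0, 0, 0, 1],
  [0.8, 0, 0.6, 0, 0, 0, 1],
])

```text
time: 24.68
tcp_pos: [0.638, -0.1526, 0.1014]
tool_rot: [[0.82, 0.028, 0.572], [0.023, -1.0, 0.016], [0.573, 0.0, -0.82]]
contact_force: [-12.6, -1.3, 10.3]
finger_gap: 0.0004
grip_force: 6.0
```

>>> step_arm([
  [0.8, 0, 0.6, 0, 0, 0, 1],
  [0.8, 0, 0.6, 0, 0, 0, 1],
])

```text
time: 24.85
tcp_pos: [0.6383, -0.1524, 0.101]
tool_rot: [[0.82, 0.027, 0.571], [0.023, -1.0, 0.015], [0.571, 0.0, -0.821]]
contact_force: [-22.1, -1.7, 16.5]
finger_gap: 0.0
grip_force: 11.5
```

The force jumped at the stop, so the pack is home. Now I'll back out and check.

>>> step_arm([
  [-1.6, 0, -1.2, 0, 0, 0, 1],
  [-3, 0, -2.1, 0, 0, 0, 1],
  [-6.5, 0, -4.6, 0, 0, 0, 1],
  [-6.5, 0, -4.6, 0, 0, 0, 1],
  [-6.5, 0, -4.6, 0, 0, 0, 1],
  [-6.5, 0, -4.6, 0, 0, 0, 1],
  [-6.5, 0, -4.6, 0, 0, 0, 1],
  [-6.5, 0, -4.6, 0, 0, 0, 1],
  [-6.5, 0, -4.6, 0, 0, 0, 1],
  [-6.5, 0, -4.6, 0, 0, 0, 1],
  [-6.5, 0, -4.6, 0, 0, 0, 1],
  [-6.5, 0, -4.6, 0, 0, 0, 1],
])

```text
time: 25.85
tcp_pos: [0.5553, -0.1553, 0.1023]
tool_rot: [[0.819, 0.028, 0.573], [0.023, -1.0, 0.015], [0.574, 0.001, -0.819]]
contact_force: [0.6, 0.2, 0.3]
finger_gap: 0.0005
grip_force: 0.0
```

>>> step_arm([
  [0, 0, -15, 0, 0, 0, 1],
  [0, 0, -15, 0, 0, 0, 1],
  [0, 0, -15, 0, 0, 0, 1],
  [0, 0, -15, 0, 0, 0, 1],
  [0, 0, 0, 0, 0, 0, 1],
])

```text
time: 26.27
tcp_pos: [0.5208, -0.1564, 0.1531]
tool_rot: [[0.818, 0.028, 0.575], [0.024, -1.0, 0.014], [0.575, 0.002, -0.818]]
contact_force: [0.7, 0.2, 0.1]
finger_gap: 0.0002
grip_force: 0.0
```

```bash
python3 - <<'E'
from h import *
np.set_printoptions(precision=4,suppress=True)
o=bot.get_obs();print(o['tcp_pos'],o['time'],o['contact_force'])
a=grab('top');b=grab('side')
O=np.array([.6139,-.1539]);cx=np.array([.9996,.0297]);cy=np.array([-.0297,.9996])
for nm,f in(('top',a),('side',b)):
    P=cloud(f);X=(P[...,:2]-O)@cx;Y=(P[...,:2]-O)@cy
    m=(X>-.03)&(X<.16)&(abs(Y)<.06)&(P[...,2]<.137)&(P[...,2]>.122)
    q=np.stack([X[m],Y[m]],1).astype(np.float32)*1000; print(nm,m.sum(), q.min(0),q.max(0),cv2.minAreaRect(q),np.median(P[m][:,2]) if m.any() else '')
i=np.hstack([cv2.resize(a['color'][65:185,245:385],(400,343),interpolation=cv2.INTER_CUBIC),cv2.resize(b['color'][90:193,190:310],(400,343),interpolation=cv2.INTER_CUBIC)])
cv2.imwrite('pics/l.png',i[:,:,::-1])
E
```

```text
[ 0.5208 -0.1564  0.1531] 26.2667 [0.6678 0.1558 0.1435]Traceback (most recent call last):
  File "<stdin>", line 9, in <module>
    return umr_minimum(a, axis, None, out, keepdims, initial, where)
ValueError: zero-size array to reduction operation minimum which has no identity
```

```bash
python3 - <<'E'
from h import *
np.set_printoptions(precision=4,suppress=True)
a=grab('top');b=grab('side')
O=np.array([.6139,-.1539]);cx=np.array([.9996,.0297]);cy=np.array([-.0297,.9996])
P=cloud(b);X=(P[...,:2]-O)@cx;Y=(P[...,:2]-O)@cy
m=(X>0)&(X<.06)&(abs(Y)<.06)&(P[...,2]>.09)&(P[...,2]<.14)
if m.any(): q=np.stack([X[m],Y[m],P[m][:,2]],1)*1000; print(m.sum(),np.percentile(q,[2,50,98],axis=0))
c=lambda p:(np.array([(p[:2]-O)@cx,(p[:2]-O)@cy])*1000).round(1)
g=cv2.cvtColor(a['color'],cv2.COLOR_RGB2GRAY).astype(int)
for v in range(106,142,2): print(v,g[v,298:322])
i=np.hstack([cv2.resize(a['color'][75:145,270:350],(400,350),interpolation=cv2.INTER_CUBIC),cv2.resize(b['color'][100:205,190:310],(400,350),interpolation=cv2.INTER_CUBIC)])
cv2.imwrite('pics/l.png',i[:,:,::-1])
for uv in ((306,134),(312,134)): print(c(pt(a,*uv,.13)))
for v in (112,114,116,118,120): print(v,c(pt(a,309,v,.13)),c(pt(a,309,v,.12)))
E
```

```text
157 [[ 29.1377 -22.2906  92.0839]
 [ 39.4333   7.0418 123.8072]
 [ 58.9084  21.5293 132.5849]]
106 [161 161 161 160 161 161 161 162 161 161 161 161 161 162 160 161 161 161
 161 160 160 160 160 160]
108 [162 161 161 161 161 160 161 161 160 160 160 161 160 160 160 160 159 159
 160 159 159 159 158 158]
110 [156 156 155 154 154 153 154 155 157 157 156 156 159 156 157 161 157 154
 154 154 154 154 154 155]
112 [156 157 155 155 155 154 155 158 159 165 167 161 161 161 162 169 163 155
 155 163 165 163 155 155]
114 [176 176 155 155 156 156 154 153 154 157 160 157 157 157 157 154 154 151
 151 161 175 169 155 155]
116 [175 174 155 155 155 155 148 147 147 147 147 147 147 148 147 147 147 147
 147 148 175 175 156 155]
118 [176 175 159 156 156 151 146 146 147 147 147 147 147 147 146 147 146 147
 148 148 176 174 156 155]
120 [175 176 162 155 155 149 145 146 147 147 147 148 148 147 147 147 147 147
 146 148 173 175 161 155]
122 [175 175 165 156 156 150 145 147 148 148 147 148 149 148 149 148 148 148
 148 149 168 177 163 157]
124 [173 176 166 156 156 154 146 147 149 149 150 148 148 149 149 149 148 147
 
[... 253 characters left out ...]
57 156 146 146 149 149 149 149 149 149 149 148 149 148
 148 148 155 176 170 157]
132 [163 176 176 157 157 157 147 146 148 148 149 149 149 149 149 149 148 149
 148 148 156 177 175 157]
134 [163 176 176 161 156 156 148 148 144 145 145 146 146 140 140 140 141 141
 136 135 136 158 153 138]
136 [91 95 95 92 77 77 77 77 78 78 78 77 77 77 77 76 76 77 76 76 75 75 75 75]
138 [77 77 77 77 77 76 77 77 77 77 78 77 77 78 78 78 78 78 77 79 78 77 77 79]
140 [74 70 70 70 72 71 70 69 67 68 67 65 66 65 65 65 53 54 56 57 47 53 53 53]
[49.8 16.6]
[48.7 -3.3]
112 [123.2   1.9] [125.5   0.6]
114 [116.5   2.4] [118.7   1.1]
116 [109.7   2.8] [111.9   1.5]
118 [103.    3.2] [105.1   1.9]
120 [96.2  3.6] [98.3  2.4]
```

View pics/l.png

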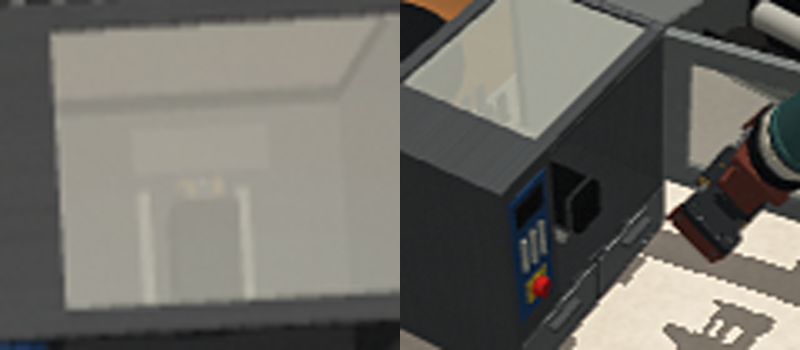

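The pack is upright between the rails. Its blunt end is about 29–30 mm inside the front plane and the end of its full-width body is at about 115 mm, so the nose is at the stop. It lies parallel to the rails and the door is still wide open. The arm is clear.

```bash
python3 -c "
from workcell import bot
print(bot.job_done())"
```

```text
the job is handed in; nothing more can be done
None
```

The door stands open at about 97°, and the pack is upright between the rails and home against the stop block; I saw none of the other objects move, and the job was handed in at about 26 s (limit 72 s).

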